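Set a mixer roller in the V-block, against the stop, and clamp it

TASK

Take the steel tube-mixer roller from its white rest and lower it gently into both Vs of the steel fixture, well short of the end stop's spring pin, and let it settle and centre itself. Then slide it along the Vs until its end bears lightly on the pin and presses it in a little, without straining it, and finally swing the hinged strap over and press it down firmly but gently on the roller so that it stays clamped. Leave the other things on the counter where they are.

Things in the scene. Friction and masses are not known exactly. Their poses are not given: they have to be found in the camera images.
- roller: Bright steel roller: drum 32 dia x 180 mm, a 12 dia journal standing out 10 mm at each end (200 overall), symmetric, 0.25 to 0.45 kg. Origin at its middle, on its axis; own y runs along it. Starts lying level in the rest, axis 46.5 mm above the counter; the drum is free to be gripped across from above. Up to about 6 N slides it along the Vs.
- rest: White plastic rest, fixed: base plate 80 x 224 x 8 mm, a notched upright 52 mm high, 7 mm thick at y = -95.5 and +95.5 mm in its frame, holding the roller's journals. Origin under its middle on the counter; y runs along the roller.
- block: Steel fixture, fixed. Origin on the counter; y along the Vs, x across. Base plate x -65..65, y -92..142, 12 mm thick. 90-degree V supports at y = -65 and +65, each 26 thick, x -39..39, 68 mm high; open between (y -52..52) down to the base, room for fingers. Seated roller: axis at x 0, z 60.6 mm. Roller's middle at y -20: clear of any pin setting. Strap hinged at y -65 on the +x side, its cheeks 90 mm high.
- stop: End stop, a fixed dark post 40 wide, 20 thick, top 78 mm above the counter, at the +y end. Origin: middle of its face (fixture x 0, y 122, z 60.6 mm). From it an adjustable sleeve points to fixture -y, on the seated roller's axis, with a short spring pin (12 dia, 6 mm travel, 3 N per mm) in its end. The pin's tip stands at fixture y 90 to 115 mm, set differently each time and not measured: feel for it. More than 12 N strains it.
- strap: Flat steel clamp strap 22 wide, 8 thick. Origin on its hinge axis, at x 55, y -65, z 80.6 mm in the fixture's frame; from there it runs 100 mm along its own -x to a cross bar. Closed = level on the seated roller (angle 0, axes as the fixture's); starts open, turned 2.3 to 2.65 rad about +y, leaning out over +x. Stiff hinge, stays at any angle (0.15 N m: 1.5 N at the bar).
- strap_bar (a point): Centre of the strap's round cross bar (16 dia x 36 mm along y), 100 mm from the hinge. At angle a it is at x = 55 - 100 cos(a), z = 80.6 + 100 sin(a) mm in the fixture's frame; closed: x -45, z 80.6. Pressed down here, the strap bears on the roller with nearly twice the force: 4 to 10 N is plenty, over 20 N too much.
- jar: Bystander, leave alone: small closed specimen jar, 36 dia x 55 mm. Origin: at its middle, underside.
- screwdriver: Bystander, leave alone: screwdriver 170 mm long, lying flat in front (-x side) of the fixture. Origin: on its length, underside.
- collar: Bystander, leave alone: loose steel collar 28 dia x 12 mm, lying flat in front of the rest. Origin: at its middle, underside.
- slide_box: Bystander, leave alone: grey slide box 85 x 100 x 34 mm. Origin: at its middle, underside.
- tube_rack: Bystander, leave alone: white rack with capped tubes, 70 x 190 x 90 mm. Origin: at its middle, underside.
- cup: Bystander, leave alone: white cup 72 dia x 85 mm. Origin: at its middle, underside.
- wash_bottle: Bystander, leave alone: white bottle 60 dia x 150 mm. Origin: at its middle, underside.
Mind the look-alikes: they are no part of the job. What is shaped like the roller but pink or red is not meant.

How it is judged:
By the outcome, as a careful person would: the job done as asked, in the order asked, and still so for the second after the job is handed in, with the robot touching nothing.
It also fails if it takes over 72 s, if anything falls off the work surface, if the arm or the gripper's body presses on something with over 40 N, if the wrist force passes 120 N, or if a joint passes its speed limit or range.

ROBOT

A 6-joint arm with a two-finger parallel gripper is mounted at the origin on the work surface. World frame = base frame: x ahead of the robot, y to its left, z up, the work surface at z = 0. Lengths are in m, angles in rad, forces in N, time in s.
With the tool pointing down it reaches from about 0.375 to 0.9 m from the base axis. Payload 3.1 kg.
Tool frame: the origin (TCP) lies at the very end of the fingers, on their centre line; the grasp point (between the pads) lies 19 mm behind it; z points along the fingers, y is the direction in which the jaws open and shut (so a half turn about z gives the same grasp; the last joint's range is limited). The gripper opens to 85 mm and grips with 20 to 120 N. Pads are 22 mm wide; open, the fingers measure 114 mm over their backs; the gripper's body (76 mm by 85 mm) begins 54 mm behind the grasp point. The pads swing forward as they close: fully open they stand 13 mm farther back than shut.
Start: joints at [1.006, 0.527, 1.433, -0, 1.181, -0.178], TCP at [0.236, 0.579, 0.231] pointing down, gripper open.
Joint ranges: [-3.08, 3.08], [-0.75, 2.2], [0.22, 2.44], [-1.43, 4.57], [0, 2.65], [-2.85, 2.85]. Speed limits (rad/s): [2.79, 2.79, 3.14, 3.14, 3.14, 3.14].

INTERFACE

Orientations are given as a unit quaternion [x, y, z, w].
In Python, from bench import arm gives the robot as it stands.
- The arm moves only by the tool apply_moves, never from a script. Its argument "plan" is a list of rows, each a list of 7 numbers: the opening, from 0 (shut) to 1 (fully open), then the shift along the world's x, y, z in units of 40 mm (1.0 is 40 mm), then the turn, a rotation vector about the world's x, y, z in rad. A call has 1 to 10 rows; each row is the pose to reach, as a shift and turn from the pose commanded when the call began; what a row does not reach only later rows make up. A row lasts 1/10 s, in which the tool goes at most 50 mm and 8.59 degrees, less where a joint would pass 70% of its speed; a pose out of reach is approached as far as the arm can. A call with a gripper value outside its range is refused whole. The fingers move at their own pace and stop on an object; "force" is the grip in N (left out, the last holds). Time passes only in rows, so rows that repeat a pose let the fingers close. It gives the time, the measured TCP pose, the force and the opening at its end, in the units of the state.
- arm.observe(): the state, without advancing time (a new reading comes with each control period).
- arm.get_image(name): name is "scene" or "top" or "wrist"; returns a dict with "image" (420x560x3 uint8, red, green, blue), "range_z" (420x560 float32, m along the optical axis (not along the pixel's ray), 0 where there is no reading), "camera_matrix" (3x3 intrinsics, pixels), "dist_coeffs" ([k1, k2, p1, p2, k3] as OpenCV has them; the pictures are not rectified), "R" (3x3) and "t" (3): a world point X has camera coordinates R X + t; the wrist camera has in their place "mount" (4x4, takes a point from camera to tool coordinates, whose origin is the TCP and whose axes are the flange's). Camera axes: x right, y down, z forward; pixel columns grow to the right and rows downward; lengths in m; the calibration is good to about 2 mm. A picture is of the moment at which its call begins: read the wrist's pose just before it.
- arm.sign_off(): hands the job in, once; it reports no verdict.
The state is a dict: "time": time; "joint_pos": joint angles; "dq": joint speeds; "joint_torque": joint torques, N m; "tcp_pos": TCP position; "tool_rot": TCP orientation; "wrist_force": force on the tool from outside, world axes, zero at the start; "ft_torque": the same for the moment, N m; "width": finger opening in m.
Only numpy, scipy, OpenCV 4.12 (cv2) and the standard library are available. Lean on these libraries where they do the work, as an engineer would, in place of code of your own. Each camera call takes 0.05 s, during which the arm holds its last target.

## Working session

There is one attempt and no reset: what is moved stays moved. The work goes in short steps, Python scripts to look and compute and a tool call to move; the robot and the scene stay as the last step left them, time stands still between calls to the robot, and variables do not carry over. Pictures are saved under pics/ and viewed, and the job is handed in when it is done.

Besides the shell and the picture viewer there is one more tool, called after "Emit:" by a JSON object that holds its "api" and its "payload", one argument or row to a line. apply_moves: Moves the arm, as the interface text tells. Its arguments: {"type":"object","properties":{"plan":{"type":"array"},"force":{"type":"number"}},"required":["plan"]}

```bash
ls; mkdir -p pics; cat > h.py <<'E'
import numpy as np, cv2
from bench import arm
def grab(n):
    s=arm.observe(); d=arm.get_image(n); d['s']=s
    if n=='wrist':
        from scipy.spatial.transform import Rotation as Ro
        T=np.eye(4); T[:3,:3]=Ro.from_quat(s['tool_rot']).as_matrix(); T[:3,3]=s['tcp_pos']
        M=T@np.array(d['mount']); d['R']=M[:3,:3].T; d['t']=-M[:3,:3].T@M[:3,3]
    return d
def save(d,f): cv2.imwrite(f,cv2.cvtColor(d['image'],cv2.COLOR_RGB2BGR))
def ray(d,uv):
    p=cv2.undistortPoints(np.array(uv,float).reshape(-1,1,2),np.array(d['camera_matrix']),np.array(d['dist_coeffs'])).reshape(-1,2)
    v=np.c_[p,np.ones(len(p))]; R=np.array(d['R']); return -R.T@np.array(d['t']), v@R
def onplane(d,uv,z):
    o,v=ray(d,uv); return o+v*((z-o[2])/v[:,2])[:,None]
def cloud(d):
    H,W=d['range_z'].shape; u,v=np.meshgrid(np.arange(W),np.arange(H))
    o,r=ray(d,np.c_[u.ravel(),v.ravel()]); return (o+r*d['range_z'].ravel()[:,None]).reshape(H,W,3)
def proj(d,X):
    X=np.array(X,float).reshape(-1,3); r,_=cv2.Rodrigues(np.array(d['R'])); return cv2.projectPoints(X,r,np.array(d['t'],float),np.array(d['camera_matrix']),np.array(d['dist_coeffs']))[0].reshape(-1,2)
def dump(d,f): np.save(f,d,allow_pickle=True)
def load(f): return np.load(f,allow_pickle=True).item()
E
python3 - <<'E'
from h import *
for n in ['scene','top','wrist']:
    d=grab(n); save(d,f'pics/{n}0.png'); dump(d,f'{n}0.npy')
    print(n,-np.array(d['R']).T@d['t'],d['camera_matrix'][0][0])
print(arm.observe())
E
```

```text
pics
scene [ 1.2828251  -0.5515009   1.06785046] 432.7285584801311
top [0.32279992 0.08168205 2.10526626] 540.9864074147306
wrist [0.15814746 0.61011429 0.37362027] 369.1268591792998
{'time': 0.15, 'joint_pos': array([ 1.00548082e+00,  5.28266245e-01,  1.43362700e+00,  3.23679943e-05,
        1.18139080e+00, -1.78494537e-01]), 'dq': array([-0.00122292, -0.00261237, -0.00500449, -0.00041709, -0.00220185,
       -0.00022252]), 'joint_torque': array([ 1.24925806e-03, -4.42739582e+01, -1.78276294e+01, -2.04221278e-04,
        5.54310187e-03, -1.99699329e-06]), 'tcp_pos': array([0.23543857, 0.57836119, 0.230544  ]), 'tool_rot': array([ 1.92212874e-01,  9.81352890e-01, -7.82442053e-04, -3.21261993e-04]), 'wrist_force': array([ 0.91272751, -1.00073638,  0.05094599]), 'ft_torque': array([-0.02686889,  0.0013897 , -0.02694795]), 'width': 0.08522182921306555}
```

View pics/scene0.png

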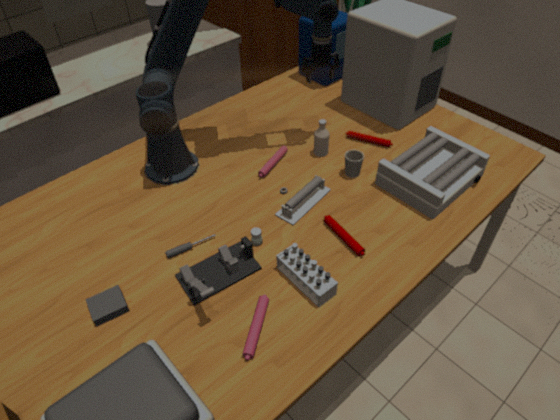

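View pics/top0.png

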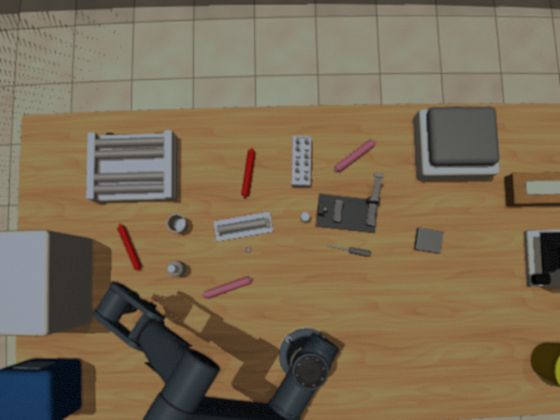

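View pics/wrist0.png

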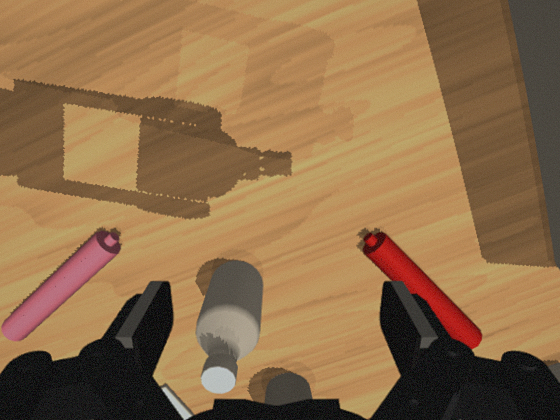

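The steel roller is at top (243,226), in the white rest. The other roller shapes are pink at (228,287) and (355,155), and red at (130,246) and (248,173), so none of those is meant. There are also rollers in the tray at (130,165), but they aren't in a rest. The fixture is at (347,213), with the stop at its left end (+y) and the strap leaning up to (378,178). I'll confirm in an enlarged crop and measure.

```bash
python3 - <<'E'
from h import *
d=load('top0.npy')
c=cv2.cvtColor(d['image'][150:270,200:400],cv2.COLOR_RGB2BGR); cv2.imwrite('pics/topcrop.png',cv2.resize(c,None,fx=4,fy=4,interpolation=cv2.INTER_CUBIC))
P=cloud(d)
print('roller approx',onplane(d,[(243,226),(216,230),(270,221)],0.0465))
print('fixture',onplane(d,[(347,213),(321,208)],0.06), onplane(d,[(378,178)],0.15))
print(P[226,243],P[213,350],P[178,378])
d=load('scene0.npy')
c=cv2.cvtColor(d['image'][160:310,150:350],cv2.COLOR_RGB2BGR); cv2.imwrite('pics/scenecrop.png',cv2.resize(c,None,fx=4,fy=4,interpolation=cv2.INTER_CUBIC))
E
```

```text
roller approx [[0.49899001 0.23106857 0.0465    ]
 [0.48591493 0.33480604 0.0465    ]
 [0.51586688 0.12744607 0.0465    ]]
fixture [[ 0.53851945 -0.16632838  0.06      ]
 [ 0.55988793 -0.06792033  0.06      ]] [[ 0.65552379 -0.27409255  0.15      ]]
[0.49754768 0.22984566 0.06335346] [ 0.54281957 -0.18325487  0.01673048] [ 0.6572546  -0.27594327  0.1398288 ]
```

View pics/topcrop.png

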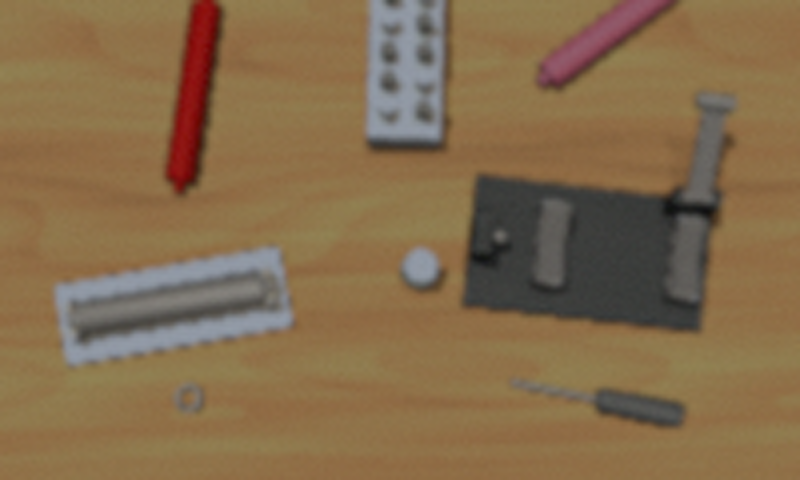

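View pics/scenecrop.png

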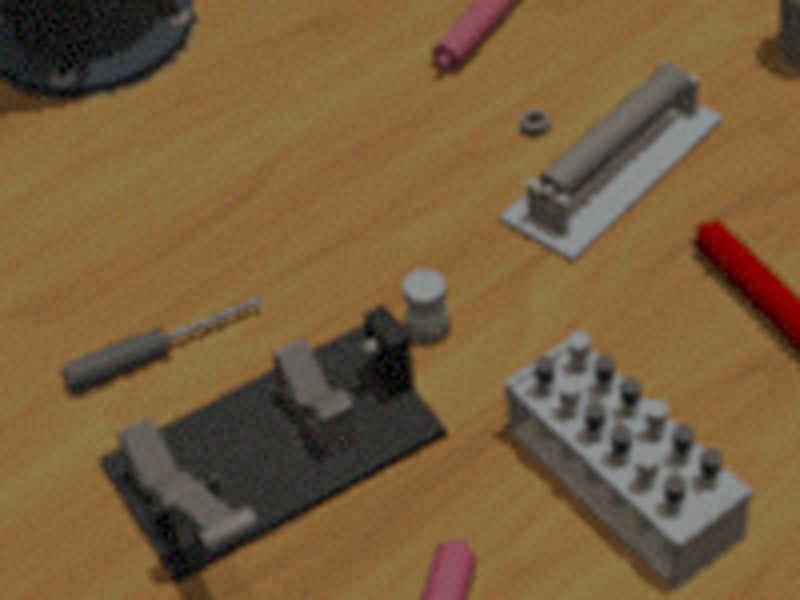

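The enlarged crops confirm it: the bare steel roller is in the white rest. In the fixture, the pin end is at +y and the strap leans out to +x. I'll move over the rest and measure with the wrist camera.

Emit:
{"api": "apply_moves", "payload": {
  "plan": [
    [1, 6.6, -10.2, 2.5, 0, 0, -1.04],
    [1, 6.6, -10.2, 2.5, 0, 0, -1.04],
    [1, 6.6, -10.2, 2.5, 0, 0, -1.04],
    [1, 6.6, -10.2, 2.5, 0, 0, -1.04],
    [1, 6.6, -10.2, 2.5, 0, 0, -1.04],
    [1, 6.6, -10.2, 2.5, 0, 0, -1.04],
    [1, 6.6, -10.2, 2.5, 0, 0, -1.04],
    [1, 6.6, -10.2, 2.5, 0, 0, -1.04],
    [1, 6.6, -10.2, 2.5, 0, 0, -1.04],
    [1, 6.6, -10.2, 2.5, 0, 0, -1.04]
  ]
}}

```text
time: 1.15
tcp_pos: [0.5005, 0.1687, 0.3317]
tool_rot: [0.655, 0.756, 0.0, 0.0]
wrist_force: [-0.1, 0.6, 0.1]
width: 0.0851
```

Emit:
{"api": "apply_moves", "payload": {
  "plan": [
    [1, 0, 0, 0, 0, 0, 0],
    [1, 0, 0, 0, 0, 0, 0],
    [1, 0, 0, 0, 0, 0, 0]
  ]
}}

```text
time: 1.45
tcp_pos: [0.4986, 0.1715, 0.3307]
tool_rot: [0.654, 0.756, -0.001, -0.001]
wrist_force: [0.2, 0.2, 1.0]
width: 0.0854
```

```bash
python3 - <<'E'
from h import *
d=grab('wrist'); save(d,'pics/w1.png'); dump(d,'w1.npy'); print(d['s'])
print(proj(d,[[.5,.23,.0465]]))
E
```

```text
{'time': 1.45, 'joint_pos': array([ 1.18799063e-01,  2.87306279e-01,  1.54275378e+00,  5.60516665e-04,
        1.31347778e+00, -2.59634661e-02]), 'dq': array([ 0.02036506, -0.00277592,  0.00254496, -0.00313336, -0.00130743,
       -0.00066974]), 'joint_torque': array([-7.48513564e-01, -3.43293428e+01, -1.98135960e+01, -3.60977836e-02,
       -2.13594188e-02,  1.72395001e-03]), 'tcp_pos': array([0.49859423, 0.17146265, 0.3306925 ]), 'tool_rot': array([ 6.54172514e-01,  7.56344698e-01, -5.36394434e-04, -8.55356688e-04]), 'wrist_force': array([0.24231998, 0.1960725 , 1.02454481]), 'ft_torque': array([-0.00076981, -0.04163065, -0.03802187]), 'width': 0.08541863247235326}
[[285.43528009 106.33107995]]
```

View pics/w1.png

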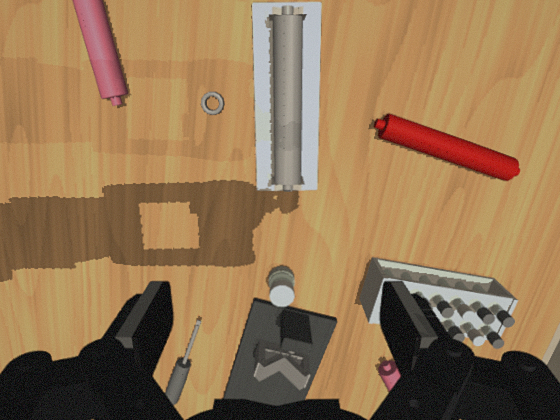

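The wrist view shows the roller at (287,97), with journal ends at (288,8) and (287,187), and the fixture at the bottom near (280,350). Next I'll measure the roller's axis by depth.

```bash
python3 - <<'E'
from h import *
d=load('w1.npy'); P=cloud(d)
m=np.zeros(P.shape[:2],bool); m[0:200,240:330]=1
Q=P[m&(d['range_z']>0)]
print('table z',np.median(P[100:160,150:190,2]), 'plate z',np.median(P[60:140,258:266,2]))
R=Q[Q[:,2]>0.058]; print(len(R),R[:,2].max())
c=R.mean(0); 
# axis from drum top line
xy=R[:,:2]; u,s,vt=np.linalg.svd(xy-xy.mean(0)); a=vt[0]*np.sign(vt[0][1]); n=np.array([a[1],-a[0]])
print('axis',a,'yaw',np.arctan2(-a[0],a[1]))
t=(xy-c[:2])@a; print('len',np.percentile(t,[0.2,50,99.8]), 'w',np.percentile((xy-c[:2])@n,[1,99]))
print('mid',c[:2]+a*np.percentile(t,[.2,99.8]).mean())
# base plate corners at z=.008
hsv=cv2.cvtColor(d['image'],cv2.COLOR_RGB2HSV)
w=((hsv[...,1]<60)&m).astype(np.uint8); cs,_=cv2.findContours(w,cv2.RETR_EXTERNAL,cv2.CHAIN_APPROX_NONE)
k=max(cs,key=cv2.contourArea); pl=onplane(d,k.reshape(-1,2),0.008)[:,:2].astype(np.float32)
print('plate rect',cv2.minAreaRect(pl))
E
```

```text
table z 0.0007898440858023215 plate z 0.008559477238192975
3376 0.06564257914402272
axis [-0.15570942  0.9878029 ] yaw 0.15634559263247727
len [-0.09430022  0.0024929   0.08454473] w [-0.01085765  0.01094969]
mid [0.5019289  0.23252965]
plate rect ((0.5018301606178284, 0.23217245936393738), (0.07985209673643112, 0.22444935142993927), 8.672163963317871)
```

Emit:
{"api": "apply_moves", "payload": {
  "plan": [
    [1, 1.2, -9.8, 0.3, 0, 0, -0.2],
    [1, 1.2, -9.8, 0.3, 0, 0, -0.2],
    [1, 1.2, -9.8, 0.3, 0, 0, -0.2],
    [1, 1.2, -9.8, 0.3, 0, 0, -0.2],
    [1, 1.2, -9.8, 0.3, 0, 0, -0.2],
    [1, 1.2, -9.8, 0.3, 0, 0, -0.2],
    [1, 1.2, -9.8, 0.3, 0, 0, -0.2],
    [1, 1.2, -9.8, 0.3, 0, 0, -0.2],
    [1, 1.2, -9.8, 0.3, 0, 0, -0.2],
    [1, 1.2, -9.8, 0.3, 0, 0, -0.2]
  ]
}}

```text
time: 2.5
tcp_pos: [0.5476, -0.2203, 0.3425]
tool_rot: [0.727, 0.687, 0.0, -0.001]
wrist_force: [-0.5, 0.1, -0.5]
width: 0.0853
```

Emit:
{"api": "apply_moves", "payload": {
  "plan": [
    [1, 0, 0, 0, 0, 0, 0],
    [1, 0, 0, 0, 0, 0, 0],
    [1, 0, 0, 0, 0, 0, 0]
  ]
}}

```text
time: 2.8
tcp_pos: [0.5478, -0.2194, 0.3435]
tool_rot: [0.726, 0.688, 0.0, -0.0]
wrist_force: [-0.4, -0.1, -0.4]
width: 0.0849
```

```bash
python3 - <<'E'
from h import *
d=grab('wrist'); save(d,'pics/w2.png'); dump(d,'w2.npy'); print(d['s']['tcp_pos'],d['s']['tool_rot'],d['s']['joint_pos'])
E
```

```text
[ 0.54777014 -0.21936213  0.34353578] [ 7.25789442e-01  6.87916911e-01  6.90184894e-05 -6.48653643e-05] [-5.70234412e-01  3.72851916e-01  1.37570319e+00  1.67739437e-04
  1.39313043e+00 -5.16697814e-01]
```

View pics/w2.png

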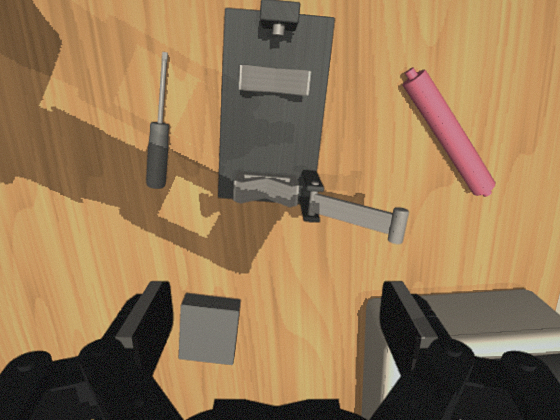

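The fixture's base plate spans (224,8)-(334,17)-(318,197)-(220,200). The pin is at (279,28), the V's at (275,80) and (265,188), the hinge at (311,196) and the strap bar at (399,225).

```bash
python3 - <<'E'
from h import *
d=load('w2.npy'); P=cloud(d); Z=P[...,2]
img=d['image'].astype(int); 
m=np.zeros(Z.shape,bool); m[0:215,205:345]=1
pl=m&(abs(Z-0.0125)<0.0035)
pl=cv2.morphologyEx(pl.astype(np.uint8),cv2.MORPH_OPEN,np.ones((5,5)))
Q=P[pl>0]; print('plate z',np.median(Q[:,2]),'table z',np.median(Z[230:260,290:340]))
r=cv2.minAreaRect(Q[:,:2].astype(np.float32)); print('plate rect z',r)
# V support blobs: z in 0.035..0.072
hsv=cv2.cvtColor(d['image'],cv2.COLOR_RGB2HSV)
for name,(r0,r1,c0,c1) in {'V+':(60,102,230,320),'V-':(170,210,225,300)}.items():
    s=np.zeros_like(m); s[r0:r1,c0:c1]=1
    s&=(Z>0.036)&(Z<0.073); Q=P[s]; print(name,cv2.minAreaRect(Q[:,:2].astype(np.float32)),np.percentile(Q[:,2],[1,50,99]))
s=np.zeros_like(m); s[0:30,250:310]=1; s&=(Z>0.07)&(Z<.09); Q=P[s]; print('post',cv2.minAreaRect(Q[:,:2].astype(np.float32)),np.median(Q[:,2]))
s=np.zeros_like(m); s[200:245,375:412]=1; s&=(Z>0.08); Q=P[s]; print('bar',cv2.minAreaRect(Q[:,:2].astype(np.float32)),np.percentile(Q[:,2],[1,50,99]))
c=cv2.cvtColor(d['image'][0:250,200:420],cv2.COLOR_RGB2BGR); cv2.imwrite('pics/w2c.png',cv2.resize(c,None,fx=2.4,fy=2.4,interpolation=cv2.INTER_CUBIC))
E
```

```text
plate z 0.012600258057133634 table z 0.0006041523637937418
plate rect z ((0.5450343489646912, -0.1725560575723648), (0.23439444601535797, 0.1307925283908844), 82.26638793945312)
V+ ((0.550125777721405, -0.13307222723960876), (0.025473546236753464, 0.07770539820194244), 81.92147064208984) [0.03907211 0.05901539 0.06870365]
V- ((0.5328854918479919, -0.2623988389968872), (0.02714480645954609, 0.07794319093227386), 82.00590515136719) [0.03794204 0.05693695 0.06844482]
post ((0.5593580603599548, -0.0673060193657875), (0.020143765956163406, 0.0394756905734539), 84.53960418701172) 0.07847976205874191
bar ((0.609031081199646, -0.22075888514518738), (0.03834448754787445, 0.2006012499332428), 44.142852783203125) [0.12569182 0.14068675 0.14640322]
```

View pics/w2c.png

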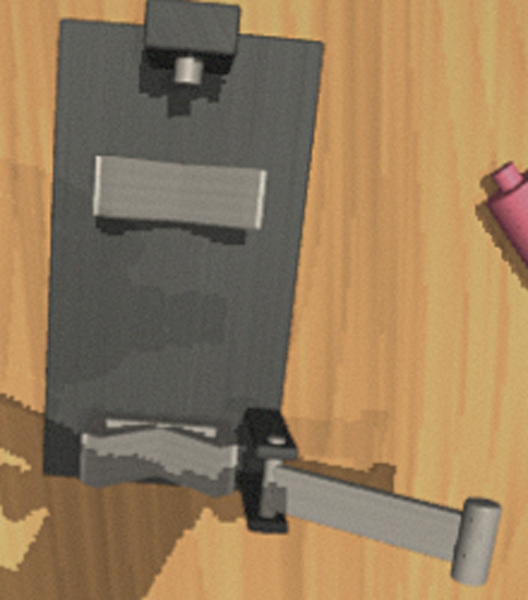

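Sizes and heights match the given ones: plate 234x131, V's 78x26 and 130.5 apart, post 20x40 with its top at 78. From this, the fixture's origin is about (0.5415, -0.1975), yaw -0.135. Back to the rest to grasp.

Emit:
{"api": "apply_moves", "payload": {
  "plan": [
    [1, -1.14, 11.28, -1, 0, 0, 0.207],
    [1, -1.14, 11.28, -1, 0, 0, 0.207],
    [1, -1.14, 11.28, -1, 0, 0, 0.207],
    [1, -1.14, 11.28, -1, 0, 0, 0.207],
    [1, -1.14, 11.28, -1, 0, 0, 0.207],
    [1, -1.14, 11.28, -1, 0, 0, 0.207],
    [1, -1.14, 11.28, -1, 0, 0, 0.207],
    [1, -1.14, 11.28, -1, 0, 0, 0.207],
    [1, -1.14, 11.28, -1, 0, 0, 0.207],
    [1, -1.14, 11.28, -1, 0, 0, 0.207]
  ]
}}

```text
time: 3.85
tcp_pos: [0.5, 0.2355, 0.303]
tool_rot: [0.649, 0.761, 0.001, -0.001]
wrist_force: [-0.6, -0.1, -0.3]
width: 0.0856
```

Emit:
{"api": "apply_moves", "payload": {
  "plan": [
    [1, 0, 0, -4.5, 0, 0, 0],
    [1, 0, 0, -4.5, 0, 0, 0],
    [1, 0, 0, -4.5, 0, 0, 0],
    [1, 0, 0, -4.5, 0, 0, 0],
    [1, 0, 0, -4.5, 0, 0, 0],
    [1, 0, 0, -4.5, 0, 0, 0],
    [1, 0, 0, -4.5, 0, 0, 0]
  ]
}}

```text
time: 4.55
tcp_pos: [0.5039, 0.2303, 0.1255]
tool_rot: [0.652, 0.758, 0.002, 0.001]
wrist_force: [0.1, 0.1, 0.2]
width: 0.0853
```

```bash
python3 - <<'E'
from h import *
d=grab('wrist'); save(d,'pics/w3.png'); s=d['s']; print(s['tcp_pos'],s['tool_rot'],s['wrist_force'])
n=s['tool_rot']; print('tool y deg',np.degrees(np.arctan2(n[1]**2-n[0]**2,2*n[0]*n[1])))
P=load('w2.npy'); C=cloud(P); 
y=np.array([.1346,.9909]);x=np.array([.9909,-.1346]);o=np.array([.5415,-.1975])
for r in range(14,40,2): 
  q=C[r,278]; print(r,(q[:2]-o)@x,(q[:2]-o)@y,q[2])
E
```

```text
[0.50392536 0.23030073 0.12546763] [0.6517395  0.7584395  0.00180567 0.00137726] [0.1329615  0.10328844 0.20499111]
tool y deg 8.653983801041107
14 -0.0010354582513966222 0.12829255787753255 0.07848095568081148
16 -0.000877315328516463 0.1263257623912541 0.07923400721264495
18 -0.0007316358083510973 0.12456494029349326 0.0786384871323354
20 -0.0005807990361262219 0.12272127881589424 0.07854379531017447
22 -0.000455196501775789 0.12130818953908203 0.07537310973920108
24 -0.00038385592590045467 0.12084208161871741 0.06505066923044261
26 -0.00021768247202137605 0.1187637077923947 0.06615082414741286
28 -5.967053434063102e-05 0.11682755864651055 0.06618269883472133
30 0.00010195841875445243 0.11482838219985092 0.06669142409787349
32 0.00026441067371119385 0.1128141773666876 0.06732782652223257
34 0.0004286519466152562 0.11076592703203168 0.06827398869462759
36 0.00027165657643477443 0.11487134667560205 0.01301099474836015
38 0.00044751020625125997 0.11274838907476674 0.012254776568970172
```

View pics/w3.png

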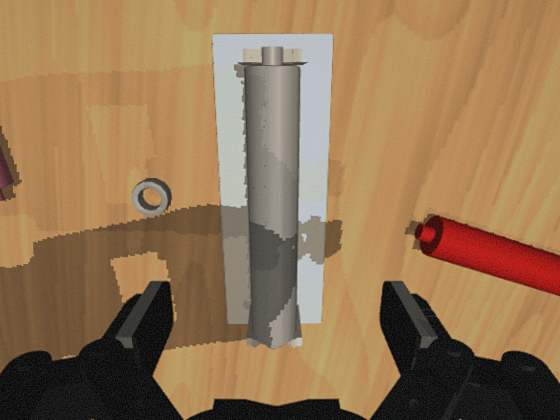

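The roller runs (272,50) to (275,345), between the fingers at columns 170 and 383. It's centred to within 2 mm. I'll descend and grip.

Emit:
{"api": "apply_moves", "payload": {
  "plan": [
    [1, 0, 0, -0.6, 0, 0, 0],
    [1, 0, 0, -1.2, 0, 0, 0],
    [1, 0, 0, -1.8, 0, 0, 0],
    [1, 0, 0, -2.2, 0, 0, 0],
    [1, 0, 0, -2.5, 0, 0, 0],
    [1, 0, 0, -2.5, 0, 0, 0],
    [1, 0, 0, -2.5, 0, 0, 0]
  ]
}}

```text
time: 5.3
tcp_pos: [0.503, 0.2302, 0.0243]
tool_rot: [0.652, 0.758, 0.001, 0.001]
wrist_force: [-0.2, 1.5, -0.1]
width: 0.0853
```

```bash
python3 - <<'E'
from h import *
d=grab('wrist'); save(d,'pics/w4.png'); s=d['s']; print(s['tcp_pos'],s['tool_rot'],s['wrist_force'])
P=cloud(d);Q=P[150:260,200:350].reshape(-1,3);Q=Q[(Q[:,2]>.055)&(Q[:,2]<.07)]
a=np.array([-.152,.988]);n=np.array([.988,.152])
print('lateral offset of roller from tcp',np.percentile((Q[:,:2]-s['tcp_pos'][:2])@n,[2,50,98]))
E
```

```text
[0.50304068 0.2302088  0.02431228] [6.51747089e-01 7.58435695e-01 8.15055219e-04 6.02659714e-04] [-0.16143678  1.46342981 -0.13719983]
lateral offset of roller from tcp [-0.0131994  -0.00027093  0.01247378]
```

View pics/w4.png

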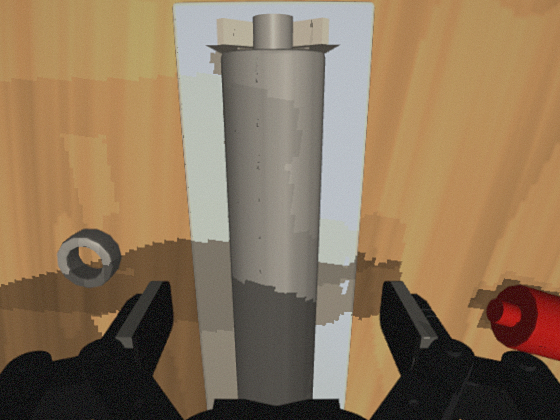

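The roller is centred between the pads, 0.3 mm off. Grip.

Emit:
{"api": "apply_moves", "payload": {
  "plan": [
    [0.3, 0, 0, 0, 0, 0, 0],
    [0.2, 0, 0, 0, 0, 0, 0],
    [0.2, 0, 0, 0, 0, 0, 0],
    [0.2, 0, 0, 0, 0, 0, 0],
    [0.2, 0, 0, 0, 0, 0, 0],
    [0.2, 0, 0, 0, 0, 0, 0],
    [0.2, 0, 0, 0, 0, 0, 0]
  ],
  "force": 40
}}

```text
time: 6.05
tcp_pos: [0.5023, 0.2301, 0.0237]
tool_rot: [0.652, 0.758, 0.0, 0.0]
wrist_force: [0.0, 0.9, 5.1]
width: 0.031
```

Emit:
{"api": "apply_moves", "payload": {
  "plan": [
    [0.2, 0, 0, 0.4, 0, 0, 0],
    [0.2, 0, 0, 0.8, 0, 0, 0],
    [0.2, 0, 0, 1.4, 0, 0, 0],
    [0.2, 0, 0, 2.2, 0, 0, 0],
    [0.2, 0, 0, 3.0, 0, 0, 0],
    [0.2, 0, 0, 3.0, 0, 0, 0],
    [0.2, 0, 0, 3.0, 0, 0, 0]
  ]
}}

```text
time: 6.75
tcp_pos: [0.5015, 0.2298, 0.1426]
tool_rot: [0.652, 0.758, -0.0, -0.0]
wrist_force: [0.3, 0.4, -5.0]
width: 0.031
```

```bash
python3 - <<'E'
from h import *
d=grab('wrist'); save(d,'pics/w5.png'); s=d['s']; print(s['tcp_pos'],s['tool_rot'],s['wrist_force'],s['ft_torque'],s['width'])
E
```

```text
[0.50146464 0.22982301 0.14259083] [ 6.51816231e-01  7.58376761e-01 -4.30219776e-04 -3.23661004e-04] [ 0.28126857  0.39946686 -5.01138255] [ 0.00538918 -0.03581499 -0.00295667] 0.030954165346172714
```

View pics/w5.png

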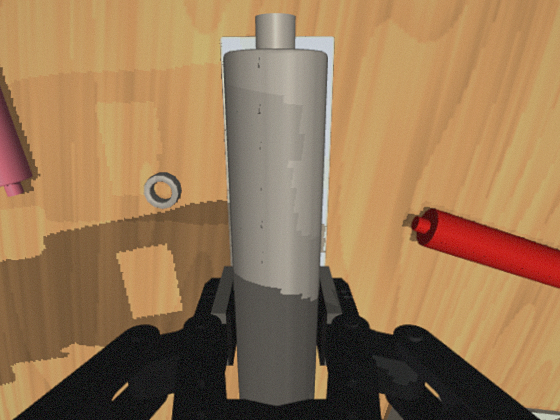

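Held and level: weight about 4.5 N, width 31 mm. Carrying it over the fixture.

Emit:
{"api": "apply_moves", "payload": {
  "plan": [
    [0.2, 0.05, -0.4, 0.5, 0, 0, -0.02],
    [0.2, 0.1, -1.2, 0.7, 0, 0, -0.05],
    [0.2, 0.2, -2.2, 0.7, 0, 0, -0.08],
    [0.2, 0.3, -3.2, 0.7, 0, 0, -0.11],
    [0.2, 0.4, -4.2, 0.7, 0, 0, -0.14],
    [0.2, 0.5, -5.2, 0.7, 0, 0, -0.17],
    [0.2, 0.6, -6.2, 0.7, 0, 0, -0.2],
    [0.2, 0.7, -7.2, 0.7, 0, 0, -0.23],
    [0.2, 0.75, -8.2, 0.7, 0, 0, -0.25],
    [0.2, 0.8, -9.0, 0.7, 0, 0, -0.27]
  ]
}}

```text
time: 7.8
tcp_pos: [0.5327, -0.1318, 0.1686]
tool_rot: [0.749, 0.663, -0.001, -0.002]
wrist_force: [0.3, 0.1, -4.0]
width: 0.0308
```

Emit:
{"api": "apply_moves", "payload": {
  "plan": [
    [0.2, 0.05, -0.6, 0, 0, 0, -0.01],
    [0.2, 0.1, -1.2, 0, 0, 0, -0.016],
    [0.2, 0.12, -1.8, 0, 0, 0, -0.016],
    [0.2, 0.12, -2.24, 0, 0, 0, -0.016],
    [0.2, 0.12, -2.24, 0, 0, 0, -0.016],
    [0.2, 0.12, -2.24, 0, 0, 0, -0.016],
    [0.2, 0.12, -2.24, 0, 0, 0, -0.016],
    [0.2, 0.12, -2.24, 0, 0, 0, -0.016]
  ]
}}

```text
time: 8.6
tcp_pos: [0.5386, -0.2182, 0.171]
tool_rot: [0.753, 0.658, -0.0, -0.001]
wrist_force: [-0.8, 0.4, -3.8]
width: 0.0306
```

```bash
cat >> h.py <<'E'
FO=np.array([.5415,-.1975]);FX=np.array([.9909,-.1346]);FY=np.array([.1346,.9909])
def st():
    s=arm.observe();n=s['tool_rot'];p=s['tcp_pos'][:2]-FO;f=s['wrist_force']
    print('t %.2f'%s['time'],'fix xy mm',np.round([p@FX*1e3,p@FY*1e3],2),'z %.4f'%s['tcp_pos'][2],'tooly %.2f'%np.degrees(np.arctan2(n[1]**2-n[0]**2,2*n[0]*n[1])),'Ffix',np.round([f[:2]@FX,f[:2]@FY,f[2]],2),'w %.4f'%s['width'],'q',np.round(n,4))
E
python3 - <<'E'
from h import *
st()
d=grab('wrist'); save(d,'pics/w6.png')
d=grab('scene'); save(d,'pics/s6.png')
E
```

```text
t 8.60 fix xy mm [ -0.07 -20.9 ] z 0.1710 tooly -7.66 Ffix [-0.86  0.29 -3.8 ] w 0.0306 q [ 7.528e-01  6.583e-01 -1.000e-04 -7.000e-04]
```

View pics/w6.png

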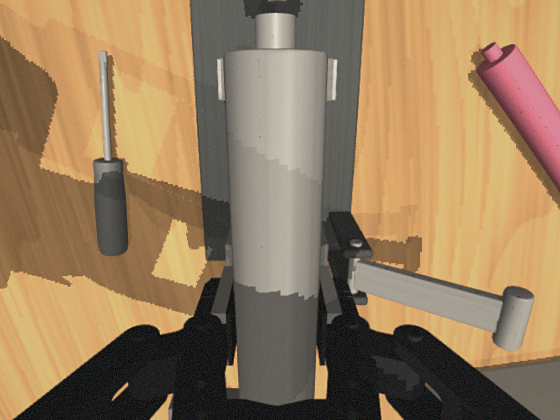

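View pics/s6.png

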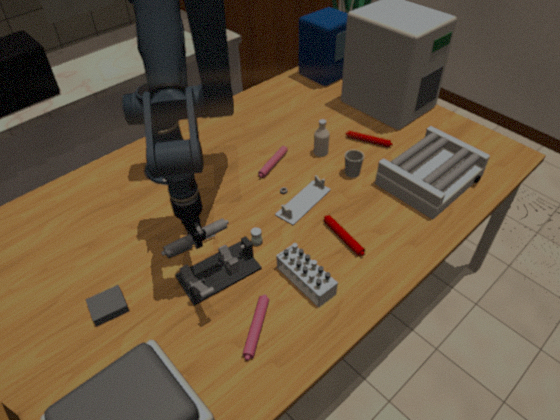

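The roller hangs in line with the Vs, with x off by 0.1 mm. In the picture the strap and bar at (515,320) are clear of the hand. Lowering now, slowly near the end.

Emit:
{"api": "apply_moves", "payload": {
  "plan": [
    [0.2, 0, -0.05, -0.6, 0, 0, 0],
    [0.2, 0, -0.05, -1.3, 0, 0, 0],
    [0.2, 0, -0.05, -2.0, 0, 0, 0],
    [0.2, 0, -0.05, -2.6, 0, 0, 0],
    [0.2, 0, -0.05, -2.9, 0, 0, 0],
    [0.2, 0, -0.05, -3.1, 0, 0, 0],
    [0.2, 0, -0.05, -3.2, 0, 0, 0],
    [0.2, 0, -0.05, -3.2, 0, 0, 0],
    [0.2, 0, -0.05, -3.2, 0, 0, 0]
  ]
}}

```text
time: 9.6
tcp_pos: [0.5396, -0.222, 0.0443]
tool_rot: [0.753, 0.658, 0.0, 0.001]
wrist_force: [0.6, -0.2, -4.0]
width: 0.0311
```

```bash
python3 - <<'E'
from h import *
st()
d=grab('wrist'); save(d,'pics/w7.png')
E
```

```text
t 9.60 fix xy mm [  1.45 -24.5 ] z 0.0443 tooly -7.73 Ffix [ 0.67 -0.13 -3.98] w 0.0311 q [7.532e-01 6.578e-01 3.000e-04 1.000e-03]
```

View pics/w7.png

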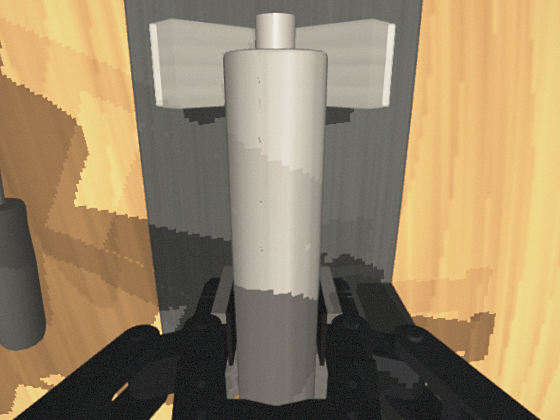

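Emit:
{"api": "apply_moves", "payload": {
  "plan": [
    [0.2, -0.02, 0, -0.03, 0, 0, 0],
    [0.2, -0.02, 0, -0.06, 0, 0, 0],
    [0.2, -0.02, 0, -0.09, 0, 0, 0],
    [0.2, -0.02, 0, -0.1, 0, 0, 0],
    [0.2, -0.02, 0, -0.1, 0, 0, 0]
  ]
}}

```text
time: 10.15
tcp_pos: [0.538, -0.2215, 0.0392]
tool_rot: [0.753, 0.658, -0.0, -0.0]
wrist_force: [0.7, 0.8, -4.7]
width: 0.0307
```

```bash
python3 -c "
from h import *
st()"
```

```text
t 10.15 fix xy mm [ -0.19 -24.27] z 0.0392 tooly -7.74 Ffix [ 0.58  0.85 -4.73] w 0.0307 q [ 7.532e-01  6.578e-01 -0.000e+00 -1.000e-04]
```

Emit:
{"api": "apply_moves", "payload": {
  "plan": [
    [0.2, 0, 0, -0.02, 0, 0, 0],
    [0.2, 0, 0, -0.03, 0, 0, 0],
    [0.2, 0, 0, -0.04, 0, 0, 0],
    [0.2, 0, 0, -0.04, 0, 0, 0],
    [0.2, 0, 0, -0.04, 0, 0, 0]
  ]
}}

```text
time: 10.65
tcp_pos: [0.5383, -0.2216, 0.0382]
tool_rot: [0.753, 0.658, 0.0, 0.0]
wrist_force: [-1.2, 1.2, 1.7]
width: 0.0313
```

```bash
python3 -c "
from h import *
st()"
```

```text
t 10.65 fix xy mm [  0.07 -24.34] z 0.0382 tooly -7.75 Ffix [-1.34  1.    1.75] w 0.0313 q [7.533e-01 6.577e-01 1.000e-04 2.000e-04]
```

The V's are now carrying the weight (force up from -4.7 to +1.7 N). Releasing so it settles.

Emit:
{"api": "apply_moves", "payload": {
  "plan": [
    [0.45, 0, 0, 0, 0, 0, 0],
    [0.6, 0, 0, 0, 0, 0, 0],
    [0.6, 0, 0, 0, 0, 0, 0],
    [0.6, 0, 0, 0, 0, 0, 0],
    [0.6, 0, 0, 0, 0, 0, 0],
    [0.6, 0, 0, 0, 0, 0, 0],
    [0.6, 0, 0, 0, 0, 0, 0],
    [0.6, 0, 0, 0, 0, 0, 0]
  ]
}}

```text
time: 11.45
tcp_pos: [0.5381, -0.2216, 0.0377]
tool_rot: [0.753, 0.658, -0.0, -0.0]
wrist_force: [-0.1, -0.6, -0.2]
width: 0.0515
```

```bash
python3 - <<'E'
from h import *
st()
d=grab('wrist'); save(d,'pics/w8.png'); s=d['s']
P=cloud(d);Q=P[60:250,200:350].reshape(-1,3);Q=Q[(Q[:,2]>.068)&(Q[:,2]<.085)]
p=Q[:,:2]-FO; x=p@FX*1e3;y=p@FY*1e3
print('z top',np.percentile(Q[:,2],[50,98])); 
for lo in range(0,75,15):
    m=(y>lo)&(y<lo+15); 
    if m.sum()>20: print(lo,np.round(np.percentile(x[m],[3,97]),1), (np.percentile(x[m],3)+np.percentile(x[m],97))/2, Q[m,2].max())
# journal end
J=P[0:60,250:300].reshape(-1,3); J=J[(J[:,2]>.055)&(J[:,2]<.08)]; print('end y', np.percentile(((J[:,:2]-FO)@FY)*1e3,[1,50,99]))
E
```

```text
t 11.45 fix xy mm [ -0.11 -24.33] z 0.0377 tooly -7.74 Ffix [ 0.03 -0.64 -0.24] w 0.0515 q [ 0.7532  0.6578 -0.     -0.    ]
z top [0.07526229 0.07764483]
0 [-13.   14.1] 0.5499533788704651 0.07851839162341302
15 [-12.7  13.8] 0.562564021740771 0.07871005221234803
30 [-12.5  13.6] 0.5427557519460589 0.0788472357451877
45 [-12.5  13.6] 0.565880488440234 0.07879098288843524
60 [-12.8  13.8] 0.5009613089754659 0.07875957443194681
end y [65.56074365 71.94738711 78.2936083 ]
```

View pics/w8.png

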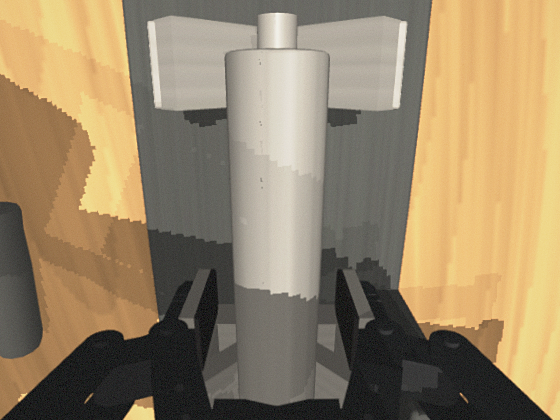

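Released and seated: the top height is uniform along y, the axis is within about 0.5 mm, and the end is at fixture y 78 mm. Regripping lightly at 20 N to slide.

Emit:
{"api": "apply_moves", "payload": {
  "plan": [
    [0.3, 0.01, 0, 0, 0, 0, 0],
    [0.2, 0.01, 0, 0, 0, 0, 0],
    [0.2, 0.01, 0, 0, 0, 0, 0],
    [0.2, 0.01, 0, 0, 0, 0, 0],
    [0.2, 0.01, 0, 0, 0, 0, 0],
    [0.2, 0.01, 0, 0, 0, 0, 0]
  ],
  "force": 20
}}

```text
time: 12.1
tcp_pos: [0.5383, -0.2215, 0.0378]
tool_rot: [0.753, 0.658, -0.0, -0.0]
wrist_force: [-1.5, -0.5, 3.7]
width: 0.0313
```

```bash
python3 -c "
from h import *
st()"
```

```text
t 12.10 fix xy mm [  0.05 -24.25] z 0.0378 tooly -7.73 Ffix [-1.37 -0.69  3.65] w 0.0313 q [ 7.532e-01  6.578e-01 -1.000e-04 -2.000e-04]
```

Emit:
{"api": "apply_moves", "payload": {
  "plan": [
    [0.2, 0.005, 0.04, 0, 0, 0, 0],
    [0.2, 0.01, 0.09, 0, 0, 0, 0],
    [0.2, 0.02, 0.14, 0, 0, 0, 0],
    [0.2, 0.025, 0.19, 0, 0, 0, 0],
    [0.2, 0.025, 0.19, 0, 0, 0, 0],
    [0.2, 0.025, 0.19, 0, 0, 0, 0]
  ]
}}

```text
time: 12.7
tcp_pos: [0.5392, -0.2148, 0.0378]
tool_rot: [0.753, 0.658, -0.001, 0.0]
wrist_force: [-2.9, -3.8, 2.3]
width: 0.0315
```

```bash
python3 -c "
from h import *
st()"
```

```text
t 12.70 fix xy mm [  0.08 -17.47] z 0.0378 tooly -7.71 Ffix [-2.33 -4.16  2.33] w 0.0315 q [ 7.53e-01  6.58e-01 -5.00e-04  3.00e-04]
```

Emit:
{"api": "apply_moves", "payload": {
  "plan": [
    [0.2, 0.003, 0.04, 0, 0, 0, 0],
    [0.2, 0.008, 0.08, 0, 0, 0, 0],
    [0.2, 0.014, 0.12, 0, 0, 0, 0],
    [0.2, 0.018, 0.16, 0, 0, 0, 0],
    [0.2, 0.023, 0.2, 0, 0, 0, 0],
    [0.2, 0.028, 0.24, 0, 0, 0, 0],
    [0.2, 0.032, 0.28, 0, 0, 0, 0],
    [0.2, 0.032, 0.28, 0, 0, 0, 0]
  ]
}}

```text
time: 13.5
tcp_pos: [0.5408, -0.2036, 0.0378]
tool_rot: [0.753, 0.658, -0.0, 0.0]
wrist_force: [-3.5, -4.1, 1.9]
width: 0.0313
```

```bash
python3 - <<'E'
from h import *
st()
d=grab('wrist'); save(d,'pics/w9.png')
P=cloud(d)
J=P[0:60,250:300].reshape(-1,3); J=J[(J[:,2]>.055)&(J[:,2]<.08)]; print('end y', np.percentile(((J[:,:2]-FO)@FY)*1e3,[1,50,99]))
E
```

```text
t 13.50 fix xy mm [ 0.1 -6.1] z 0.0378 tooly -7.71 Ffix [-2.88 -4.58  1.85] w 0.0313 q [ 7.531e-01  6.579e-01 -3.000e-04  5.000e-04]
end y [83.83046498 90.1600641  96.44209589]
```

View pics/w9.png

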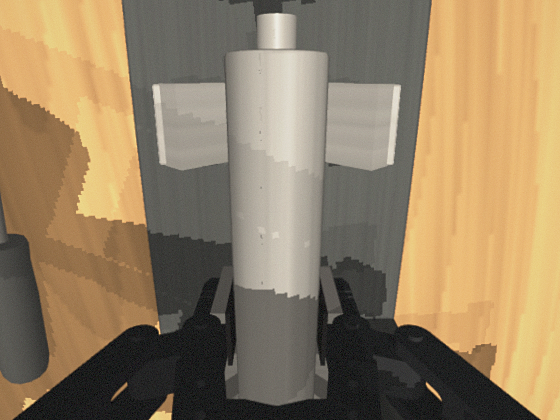

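The roller moved with the hand: its end is at y 96.4 mm and sliding friction is about 4.5 N. From the earlier depth reading I expect the pin at roughly 110. I'll approach in small steps.

Emit:
{"api": "apply_moves", "payload": {
  "plan": [
    [0.2, -0.005, 0.03, 0, 0, 0, 0],
    [0.2, -0.002, 0.06, 0, 0, 0, 0],
    [0.2, 0.001, 0.09, 0, 0, 0, 0],
    [0.2, 0.005, 0.12, 0, 0, 0, 0],
    [0.2, 0.009, 0.15, 0, 0, 0, 0],
    [0.2, 0.013, 0.18, 0, 0, 0, 0],
    [0.2, 0.017, 0.2, 0, 0, 0, 0],
    [0.2, 0.017, 0.2, 0, 0, 0, 0]
  ]
}}

```text
time: 14.35
tcp_pos: [0.542, -0.1947, 0.0378]
tool_rot: [0.753, 0.658, 0.0, 0.0]
wrist_force: [-0.1, -3.8, 1.7]
width: 0.0315
```

```bash
python3 -c "
from h import *
st()"
```

```text
t 14.35 fix xy mm [0.09 2.83] z 0.0378 tooly -7.73 Ffix [ 0.37 -3.79  1.68] w 0.0315 q [7.532e-01 6.578e-01 3.000e-04 4.000e-04]
```

Emit:
{"api": "apply_moves", "payload": {
  "plan": [
    [0.2, 0.003, 0.02, 0, 0, 0, 0],
    [0.2, 0.005, 0.04, 0, 0, 0, 0],
    [0.2, 0.005, 0.04, 0, 0, 0, 0]
  ]
}}

```text
time: 14.65
tcp_pos: [0.5422, -0.1932, 0.0378]
tool_rot: [0.753, 0.658, 0.0, 0.0]
wrist_force: [0.5, -3.5, 2.6]
width: 0.031
```

```bash
python3 -c "
from h import *
st()"
```

```text
t 14.65 fix xy mm [0.1  4.32] z 0.0378 tooly -7.74 Ffix [ 0.98 -3.44  2.61] w 0.0310 q [7.532e-01 6.578e-01 3.000e-04 5.000e-04]
```

Emit:
{"api": "apply_moves", "payload": {
  "plan": [
    [0.2, 0.001, 0.015, 0, 0, 0, 0],
    [0.2, 0.003, 0.03, 0, 0, 0, 0],
    [0.2, 0.003, 0.03, 0, 0, 0, 0]
  ]
}}

```text
time: 14.95
tcp_pos: [0.5423, -0.1921, 0.0378]
tool_rot: [0.753, 0.658, 0.0, 0.001]
wrist_force: [1.7, -3.3, 2.3]
width: 0.0317
```

```bash
python3 -c "
from h import *
st()"
```

```text
t 14.95 fix xy mm [0.09 5.44] z 0.0378 tooly -7.74 Ffix [ 2.08 -3.    2.34] w 0.0317 q [7.532e-01 6.577e-01 3.000e-04 5.000e-04]
```

Emit:
{"api": "apply_moves", "payload": {
  "plan": [
    [0.2, 0.001, 0.015, 0, 0, 0, 0],
    [0.2, 0.003, 0.03, 0, 0, 0, 0],
    [0.2, 0.003, 0.03, 0, 0, 0, 0]
  ]
}}

```text
time: 15.25
tcp_pos: [0.5425, -0.1909, 0.0378]
tool_rot: [0.753, 0.658, 0.0, 0.001]
wrist_force: [2.0, -4.2, 1.8]
width: 0.0312
```

```bash
python3 -c "
from h import *
st()"
```

```text
t 15.25 fix xy mm [0.08 6.69] z 0.0378 tooly -7.74 Ffix [ 2.55 -3.9   1.77] w 0.0312 q [7.532e-01 6.578e-01 3.000e-04 5.000e-04]
```

Emit:
{"api": "apply_moves", "payload": {
  "plan": [
    [0.2, 0.006, 0.012, 0, 0, 0, 0],
    [0.2, 0.008, 0.025, 0, 0, 0, 0],
    [0.2, 0.008, 0.025, 0, 0, 0, 0]
  ]
}}

```text
time: 15.55
tcp_pos: [0.5426, -0.1899, 0.0378]
tool_rot: [0.753, 0.658, 0.0, 0.0]
wrist_force: [2.7, -5.3, 1.7]
width: 0.0315
```

```bash
python3 -c "
from h import *
st()"
```

```text
t 15.55 fix xy mm [0.08 7.68] z 0.0378 tooly -7.74 Ffix [ 3.38 -4.89  1.7 ] w 0.0315 q [7.532e-01 6.578e-01 2.000e-04 4.000e-04]
```

Emit:
{"api": "apply_moves", "payload": {
  "plan": [
    [0.2, 0.006, 0.012, 0, 0, 0, 0],
    [0.2, 0.008, 0.025, 0, 0, 0, 0],
    [0.2, 0.008, 0.025, 0, 0, 0, 0]
  ]
}}

```text
time: 15.85
tcp_pos: [0.5427, -0.1891, 0.0378]
tool_rot: [0.753, 0.658, -0.0, 0.0]
wrist_force: [2.4, -4.8, 1.0]
width: 0.0313
```

```bash
python3 - <<'E'
from h import *
st()
d=grab('wrist'); save(d,'pics/w10.png')
c=cv2.cvtColor(d['image'][0:100,200:360],cv2.COLOR_RGB2BGR); cv2.imwrite('pics/w10c.png',cv2.resize(c,None,fx=5,fy=5))
E
```

```text
t 15.85 fix xy mm [0.06 8.52] z 0.0378 tooly -7.73 Ffix [ 3.02 -4.43  0.97] w 0.0313 q [ 7.532e-01  6.578e-01 -1.000e-04  3.000e-04]
```

View pics/w10c.png

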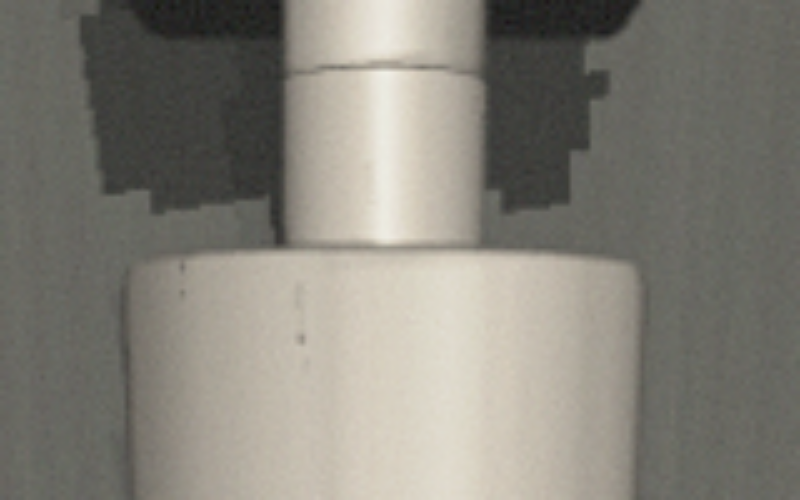

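The crop shows the journal end at (276,13), right up to the pin with only a hairline between them. The force reading is still mostly friction, so I'll continue in fine steps.

Emit:
{"api": "apply_moves", "payload": {
  "plan": [
    [0.2, 0.0, 0.012, 0, 0, 0, 0],
    [0.2, 0.0, 0.02, 0, 0, 0, 0],
    [0.2, 0.0, 0.02, 0, 0, 0, 0]
  ]
}}

```text
time: 16.2
tcp_pos: [0.5428, -0.1887, 0.0378]
tool_rot: [0.753, 0.658, -0.0, 0.001]
wrist_force: [1.5, -6.3, 2.1]
width: 0.0316
```

```bash
python3 -c "
from h import *
st()"
```

```text
t 16.20 fix xy mm [0.07 8.88] z 0.0378 tooly -7.72 Ffix [ 2.35 -6.09  2.12] w 0.0316 q [ 7.531e-01  6.579e-01 -2.000e-04  6.000e-04]
```

Emit:
{"api": "apply_moves", "payload": {
  "plan": [
    [0.2, 0.0, 0.012, 0, 0, 0, 0],
    [0.2, 0.0, 0.02, 0, 0, 0, 0],
    [0.2, 0.0, 0.02, 0, 0, 0, 0]
  ]
}}

```text
time: 16.5
tcp_pos: [0.5428, -0.1883, 0.0378]
tool_rot: [0.753, 0.658, -0.0, 0.001]
wrist_force: [0.5, -7.7, 0.5]
width: 0.0317
```

```bash
python3 -c "
from h import *
st()"
```

```text
t 16.50 fix xy mm [0.05 9.34] z 0.0378 tooly -7.72 Ffix [ 1.53 -7.56  0.5 ] w 0.0317 q [ 7.531e-01  6.579e-01 -3.000e-04  8.000e-04]
```

Contact was at about TCP y 8.3. Force is now 7.6 N against about 4 N friction, so the pin is roughly 1 mm in. One more small step, then release.

Emit:
{"api": "apply_moves", "payload": {
  "plan": [
    [0.2, 0.0, 0.012, 0, 0, 0, 0],
    [0.2, 0.0, 0.02, 0, 0, 0, 0],
    [0.2, 0.0, 0.02, 0, 0, 0, 0],
    [0.2, 0.0, 0.02, 0, 0, 0, 0]
  ]
}}

```text
time: 16.9
tcp_pos: [0.5429, -0.1878, 0.0378]
tool_rot: [0.753, 0.658, -0.0, 0.001]
wrist_force: [0.5, -8.4, 0.8]
width: 0.0312
```

```bash
python3 - <<'E'
from h import *
st()
d=grab('wrist'); save(d,'pics/w11.png')
c=cv2.cvtColor(d['image'][0:100,200:360],cv2.COLOR_RGB2BGR); cv2.imwrite('pics/w11c.png',cv2.resize(c,None,fx=5,fy=5))
E
```

```text
t 16.90 fix xy mm [0.09 9.76] z 0.0378 tooly -7.71 Ffix [ 1.61 -8.21  0.84] w 0.0312 q [ 7.531e-01  6.579e-01 -4.000e-04  1.100e-03]
```

View pics/w11c.png

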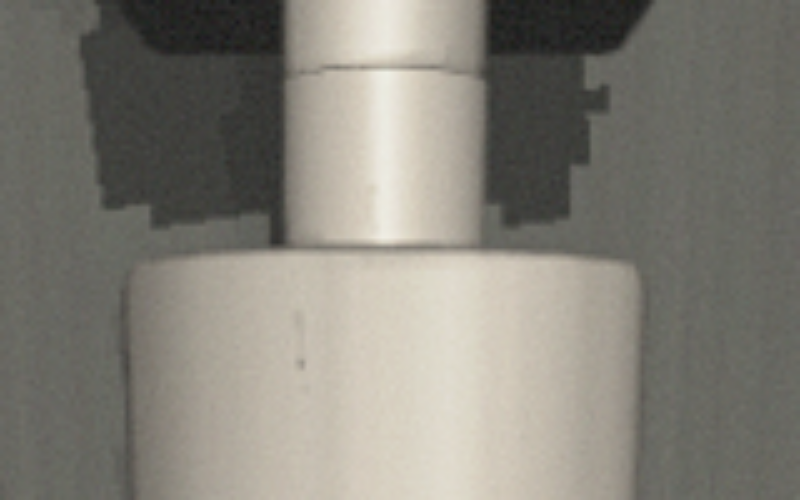

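The pin is about 1.4 mm in: the sleeve edge moved about 2.4 px nearer while the joint line stayed put. Releasing and rising.

Emit:
{"api": "apply_moves", "payload": {
  "plan": [
    [0.5, 0, 0, 0, 0, 0, 0],
    [0.6, 0, 0, 0, 0, 0, 0],
    [0.6, 0, 0, 0, 0, 0, 0],
    [0.6, 0, 0, 0, 0, 0, 0],
    [0.6, 0, 0, 0, 0, 0, 0],
    [0.6, 0, 0, 0, 0, 0, 0]
  ]
}}

```text
time: 17.55
tcp_pos: [0.5424, -0.1861, 0.0376]
tool_rot: [0.753, 0.658, -0.0, -0.0]
wrist_force: [-0.3, -0.2, -0.2]
width: 0.0512
```

```bash
python3 - <<'E'
from h import *
st()
d=grab('wrist'); save(d,'pics/w12.png')
c=cv2.cvtColor(d['image'][0:100,200:360],cv2.COLOR_RGB2BGR); cv2.imwrite('pics/w12c.png',cv2.resize(c,None,fx=5,fy=5))
E
```

```text
t 17.55 fix xy mm [-0.66 11.45] z 0.0376 tooly -7.73 Ffix [-0.31 -0.29 -0.21] w 0.0512 q [ 7.531e-01  6.579e-01 -1.000e-04 -3.000e-04]
```

View pics/w12c.png

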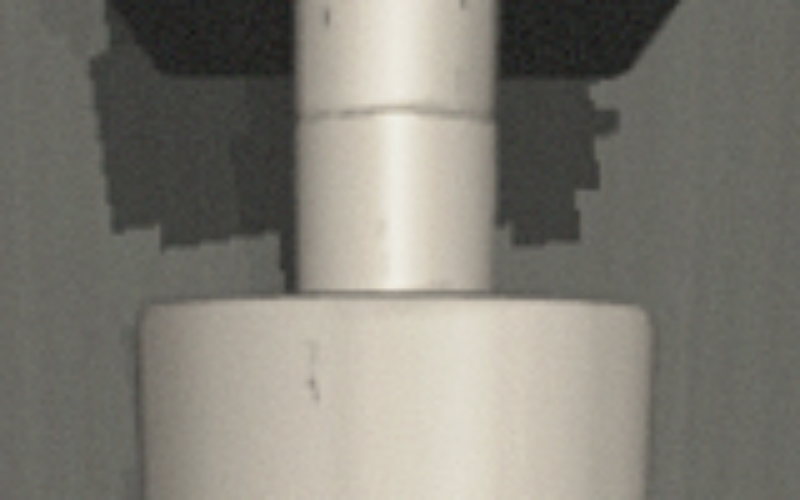

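Emit:
{"api": "apply_moves", "payload": {
  "plan": [
    [0.6, 0, 0, 0.3, 0, 0, 0],
    [0.6, 0, 0, 0.8, 0, 0, 0],
    [0.6, 0, -0.3, 1.6, 0, 0, 0],
    [0.6, 0, -0.6, 2.4, 0, 0, 0],
    [0.6, 0, -0.6, 2.4, 0, 0, 0],
    [0.6, 0, -0.6, 2.4, 0, 0, 0],
    [0.6, 0, -0.6, 2.4, 0, 0, 0]
  ]
}}

```text
time: 18.3
tcp_pos: [0.5417, -0.2096, 0.1332]
tool_rot: [0.753, 0.658, -0.0, -0.001]
wrist_force: [0.1, 0.4, -1.3]
width: 0.0514
```

```bash
python3 - <<'E'
from h import *
st()
d=grab('wrist'); save(d,'pics/w13.png'); dump(d,'w13.npy')
c=cv2.cvtColor(d['image'][0:100,200:360],cv2.COLOR_RGB2BGR); cv2.imwrite('pics/w13c.png',cv2.resize(c,None,fx=5,fy=5))
C=cloud(d); g=d['image'].mean(2)
for r in range(0,60,2):
  q=C[r,277]; print(r,np.round(((q[:2]-FO)@FY)*1e3,1),np.round(q[2]*1e3,1),g[r,277])
E
```

```text
t 18.30 fix xy mm [  1.81 -11.99] z 0.1332 tooly -7.73 Ffix [ 0.01  0.44 -1.25] w 0.0514 q [ 7.532e-01  6.578e-01 -2.000e-04 -1.000e-03]
0 112.3 67.1 174.66666666666666
2 111.2 67.8 167.66666666666666
4 110.3 67.9 188.0
6 109.5 67.2 189.66666666666666
8 108.6 66.6 187.0
10 107.8 66.0 185.0
12 106.7 66.7 188.33333333333334
14 105.6 68.0 187.33333333333334
16 104.9 66.4 188.33333333333334
18 103.7 67.4 192.33333333333334
20 103.0 65.8 154.0
22 100.5 76.9 195.33333333333334
24 99.8 75.3 206.66666666666666
26 98.6 77.6 205.0
28 97.9 75.6 205.33333333333334
30 96.9 76.4 205.33333333333334
32 95.8 77.9 208.0
34 95.0 76.3 203.0
36 94.1 76.3 206.66666666666666
38 93.0 78.0 204.33333333333334
40 92.3 75.6 205.33333333333334
42 91.2 77.5 203.33333333333334
44 90.3 76.7 205.66666666666666
46 89.3 77.7 206.0
48 88.4 76.8 209.0
50 87.5 76.6 206.0
52 86.5 76.6 205.33333333333334
54 85.5 77.5 205.33333333333334
56 84.6 76.9 206.33333333333334
58 83.7 76.2 207.66666666666666
```

View pics/w13.png

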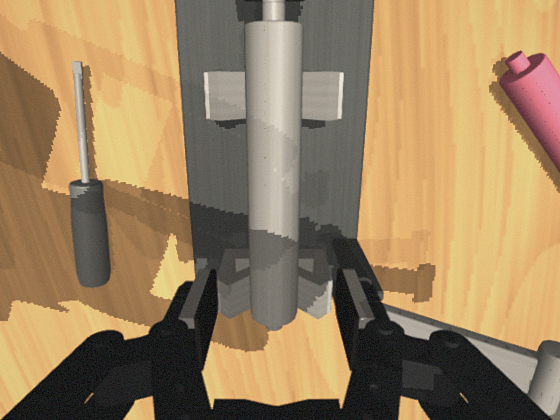

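View pics/w13c.png

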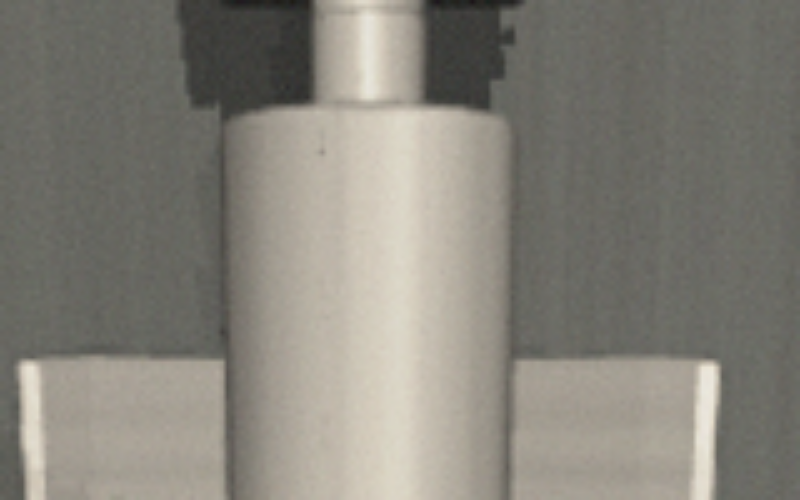

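The roller's end is now at y of about 111.2 mm. The free tip read 110 to 110.7 before, so it's bearing lightly on the pin. Next is the strap. I'll grip the cross bar end to end (jaws along fixture y), so it can pivot between the pads as it swings. First, locate the bar.

```bash
python3 - <<'E'
from h import *
st(); print(arm.observe()['joint_pos'])
d=load('w2.npy'); C=cloud(d); 
s=np.zeros(C.shape[:2],bool); s[205:246,386:412]=1
Q=C[s]; Q=Q[(Q[:,2]>.1)&(Q[:,2]<.2)]; p=Q[:,:2]-FO; x=p@FX*1e3;y=p@FY*1e3
print('bar x',np.percentile(x,[1,50,99]),'y',np.percentile(y,[1,50,99]),'z',np.percentile(Q[:,2],[1,50,90,99]))
t=Q[:,2]>np.percentile(Q[:,2],80); print('top x',x[t].mean())
b=(x>120); print(np.percentile(y[b],[1,99]))
for a in [2.45,2.5,2.52,2.55]: print(a,55-100*np.cos(a),80.6+100*np.sin(a))
E
```

```text
t 18.35 fix xy mm [  1.65 -11.82] z 0.1328 tooly -7.72 Ffix [0.07 0.37 0.03] w 0.0512 q [ 7.531e-01  6.579e-01 -4.000e-04 -1.400e-03]
[-5.61420983e-01  5.98835964e-01  1.63244579e+00  1.06797678e-04
  9.13188293e-01 -4.26744009e-01]
bar x [125.34621577 133.91133921 144.17816714] y [-82.12298067 -62.64687691 -47.60283129] z [0.13045673 0.14294757 0.14523027 0.14635205]
top x 137.48162450809693
[-82.12298067 -47.60283129]
2.45 132.02312540473073 144.37647021345038
2.5 135.11436155469337 140.44721441039565
2.52 136.29520370998898 138.83306495240817
2.55 138.00535352352222 136.3683717391417
```

Emit:
{"api": "apply_moves", "payload": {
  "plan": [
    [1, 0, 0, 1.2, 0, 0, -0.1],
    [1, 0, 0, 2.4, 0, 0, -0.25],
    [1, 1, -0.5, 2.4, 0, 0, -0.4],
    [1, 2, -1, 2.4, 0, 0, -0.55],
    [1, 3, -1.6, 2.4, 0, 0, -0.7],
    [1, 3.16, -1.77, 2.4, 0, 0, -0.85],
    [1, 3.16, -1.77, 2.4, 0, 0, -1.0],
    [1, 3.16, -1.77, 2.4, 0, 0, -1.15],
    [1, 3.16, -1.77, 2.4, 0, 0, -1.3],
    [1, 3.16, -1.77, 2.4, 0, 0, -1.45]
  ]
}}

```text
time: 19.35
tcp_pos: [0.6683, -0.2803, 0.2274]
tool_rot: [1.0, -0.01, -0.002, -0.001]
wrist_force: [-0.2, 0.3, 0.4]
width: 0.0855
```

Emit:
{"api": "apply_moves", "payload": {
  "plan": [
    [1, 0, 0, 0, 0, 0, -0.1208],
    [1, 0, 0, 0, 0, 0, -0.1208],
    [1, 0, 0, 0, 0, 0, -0.1208],
    [1, 0, 0, 0, 0, 0, -0.1208]
  ]
}}

```text
time: 19.75
tcp_pos: [0.6687, -0.2808, 0.2289]
tool_rot: [0.998, -0.067, -0.001, -0.0]
wrist_force: [-0.1, -0.9, -0.0]
width: 0.0854
```

```bash
python3 - <<'E'
from h import *
st(); print(arm.observe()['joint_pos'])
d=grab('wrist'); save(d,'pics/w14.png'); dump(d,'w14.npy')
E
```

```text
t 19.75 fix xy mm [137.3  -65.45] z 0.2289 tooly -97.63 Ffix [-0.   -0.93 -0.01] w 0.0854 q [ 9.978e-01 -6.650e-02 -6.000e-04 -3.000e-04]
[-5.51243550e-01  6.72898076e-01  1.15064974e+00  4.03016070e-05
  1.31946949e+00  1.15266482e+00]
```

View pics/w14.png

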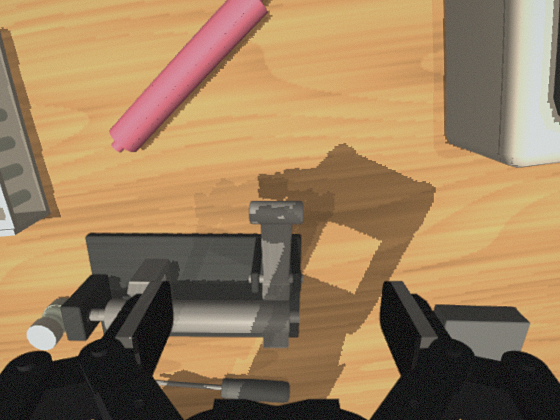

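The bar is at (276,212), level with the fingers' midline at column 277. Descending to straddle it.

Emit:
{"api": "apply_moves", "payload": {
  "plan": [
    [1, 0, 0, -0.7, 0, 0, 0],
    [1, 0, 0, -1.5, 0, 0, 0],
    [1, 0, 0, -2.2, 0, 0, 0],
    [1, 0, 0, -2.7, 0, 0, 0],
    [1, 0, 0, -2.82, 0, 0, 0],
    [1, 0, 0, -2.82, 0, 0, 0],
    [1, 0, 0, -2.82, 0, 0, 0]
  ]
}}

```text
time: 20.5
tcp_pos: [0.6699, -0.2817, 0.1183]
tool_rot: [0.998, -0.067, 0.001, 0.001]
wrist_force: [0.3, 0.1, 0.1]
width: 0.0854
```

```bash
python3 - <<'E'
from h import *
st()
d=grab('wrist'); save(d,'pics/w15.png'); dump(d,'w15.npy')
E
```

```text
t 20.50 fix xy mm [138.56 -66.2 ] z 0.1183 tooly -97.72 Ffix [0.26 0.13 0.14] w 0.0854 q [ 9.977e-01 -6.730e-02  1.200e-03  6.000e-04]
```

View pics/w15.png

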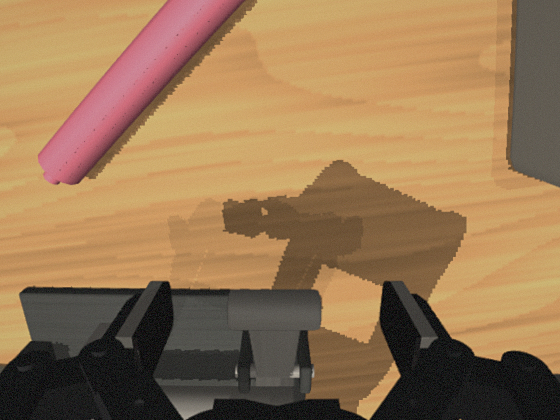

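The bar sits between the pads. Gripping at 20 N.

Emit:
{"api": "apply_moves", "payload": {
  "plan": [
    [0.6, -0.03, 0.02, -0.05, 0, 0, 0],
    [0.5, -0.03, 0.02, -0.05, 0, 0, 0],
    [0.4, -0.03, 0.02, -0.05, 0, 0, 0],
    [0.3, -0.03, 0.02, -0.05, 0, 0, 0],
    [0.3, -0.03, 0.02, -0.05, 0, 0, 0],
    [0.3, -0.03, 0.02, -0.05, 0, 0, 0],
    [0.3, -0.03, 0.02, -0.05, 0, 0, 0]
  ],
  "force": 20
}}

```text
time: 21.25
tcp_pos: [0.668, -0.2805, 0.1152]
tool_rot: [0.998, -0.067, 0.0, 0.0]
wrist_force: [0.5, -0.5, 1.2]
width: 0.0356
```

```bash
python3 - <<'E'
from h import *
st()
d=grab('wrist'); save(d,'pics/w16.png'); dump(d,'w16.npy')
E
```

```text
t 21.25 fix xy mm [136.57 -65.25] z 0.1152 tooly -97.73 Ffix [ 0.53 -0.4   1.23] w 0.0356 q [ 9.977e-01 -6.740e-02  3.000e-04  2.000e-04]
```

View pics/w16.png

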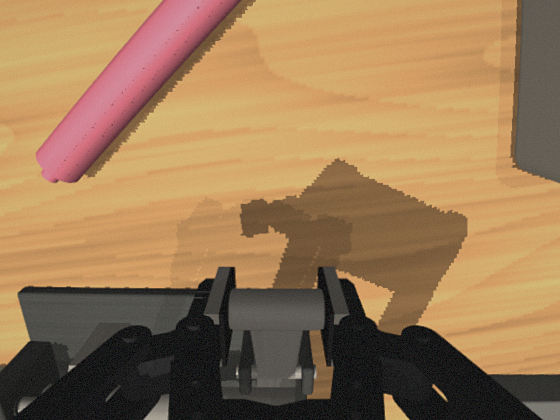

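Gripped, width 35.6 mm. Working out the arc.

```bash
python3 - <<'E'
import numpy as np
f=lambda a: np.array([55-100*np.cos(a),80.6+100*np.sin(a)])
A=[2.525]+list(np.arange(2.42,0.1,-0.105))
print(len(A))
for k in range(0,len(A)-1,8):
    b=f(A[k]);print('call base a',A[k])
    for a in A[k+1:k+9]:
        d=(f(a)-b)/40; print('%.2f'%a,np.round([d[0]*.9909,-d[0]*.1346,d[1]],3).tolist())
E
```

```text
24
call base a 2.525
2.42 [-0.161, 0.022, 0.206]
2.31 [-0.343, 0.047, 0.393]
2.21 [-0.543, 0.074, 0.561]
2.10 [-0.76, 0.103, 0.706]
2.00 [-0.99, 0.135, 0.828]
1.90 [-1.232, 0.167, 0.924]
1.79 [-1.482, 0.201, 0.995]
1.69 [-1.739, 0.236, 1.038]
call base a 1.685
1.58 [-0.259, 0.035, 0.016]
1.48 [-0.519, 0.071, 0.005]
1.37 [-0.776, 0.105, -0.034]
1.27 [-1.028, 0.14, -0.1]
1.16 [-1.272, 0.173, -0.192]
1.06 [-1.504, 0.204, -0.309]
0.95 [-1.723, 0.234, -0.45]
0.85 [-1.927, 0.262, -0.614]
call base a 0.8450000000000002
0.74 [-0.185, 0.025, -0.184]
0.64 [-0.35, 0.048, -0.387]
0.53 [-0.493, 0.067, -0.606]
0.43 [-0.613, 0.083, -0.839]
0.32 [-0.707, 0.096, -1.084]
0.22 [-0.776, 0.105, -1.337]
0.11 [-0.818, 0.111, -1.595]
```

Emit:
{"api": "apply_moves", "payload": {
  "plan": [
    [0.3, -0.16, 0.02, 0.21, 0, 0, 0],
    [0.3, -0.34, 0.05, 0.39, 0, 0, 0],
    [0.3, -0.54, 0.07, 0.56, 0, 0, 0],
    [0.3, -0.76, 0.1, 0.71, 0, 0, 0],
    [0.3, -0.99, 0.135, 0.83, 0, 0, 0],
    [0.3, -1.23, 0.167, 0.92, 0, 0, 0],
    [0.3, -1.48, 0.2, 0.995, 0, 0, 0],
    [0.3, -1.74, 0.236, 1.04, 0, 0, 0],
    [0.3, -1.74, 0.236, 1.04, 0, 0, 0]
  ]
}}

```text
time: 22.2
tcp_pos: [0.5967, -0.2708, 0.1578]
tool_rot: [0.998, -0.068, -0.0, 0.0]
wrist_force: [1.5, 0.8, 5.8]
width: 0.0356
```

```bash
python3 - <<'E'
from h import *
st()
d=grab('wrist'); save(d,'pics/w17.png')
E
```

```text
t 22.20 fix xy mm [ 64.52 -65.2 ] z 0.1578 tooly -97.76 Ffix [1.42 0.98 5.83] w 0.0356 q [ 9.977e-01 -6.760e-02 -4.000e-04  1.000e-04]
```

View pics/w17.png

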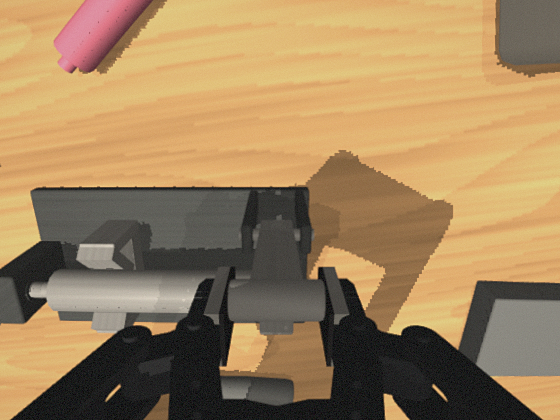

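The strap is upright with the bar still between the pads at (276,300). Continuing the arc.

Emit:
{"api": "apply_moves", "payload": {
  "plan": [
    [0.3, -0.26, 0.035, 0.02, 0, 0, 0],
    [0.3, -0.52, 0.07, 0.015, 0, 0, 0],
    [0.3, -0.776, 0.105, -0.02, 0, 0, 0],
    [0.3, -1.03, 0.14, -0.09, 0, 0, 0],
    [0.3, -1.27, 0.173, -0.18, 0, 0, 0],
    [0.3, -1.5, 0.204, -0.3, 0, 0, 0],
    [0.3, -1.72, 0.234, -0.44, 0, 0, 0],
    [0.3, -1.93, 0.262, -0.61, 0, 0, 0],
    [0.3, -1.93, 0.262, -0.61, 0, 0, 0]
  ]
}}

```text
time: 23.15
tcp_pos: [0.5171, -0.2598, 0.1308]
tool_rot: [0.998, -0.067, -0.004, -0.001]
wrist_force: [-3.3, -2.1, 3.0]
width: 0.0353
```

```bash
python3 -c "
from h import *
st()"
```

```text
t 23.15 fix xy mm [-15.77 -65.  ] z 0.1308 tooly -97.72 Ffix [-3.03 -2.55  3.  ] w 0.0353 q [ 9.977e-01 -6.730e-02 -3.600e-03 -9.000e-04]
```

Emit:
{"api": "apply_moves", "payload": {
  "plan": [
    [0.3, -0.17, 0.023, -0.18, 0, 0, 0],
    [0.3, -0.32, 0.043, -0.38, 0, 0, 0],
    [0.3, -0.44, 0.06, -0.6, 0, 0, 0],
    [0.3, -0.55, 0.074, -0.83, 0, 0, 0],
    [0.3, -0.63, 0.085, -1.07, 0, 0, 0],
    [0.3, -0.69, 0.093, -1.32, 0, 0, 0],
    [0.3, -0.71, 0.097, -1.45, 0, 0, 0],
    [0.3, -0.71, 0.097, -1.45, 0, 0, 0]
  ]
}}

```text
time: 23.95
tcp_pos: [0.4888, -0.2558, 0.0726]
tool_rot: [0.998, -0.067, -0.004, -0.001]
wrist_force: [-6.3, -4.0, 1.2]
width: 0.0353
```

```bash
python3 - <<'E'
from h import *
st()
d=grab('wrist'); save(d,'pics/w18.png')
E
```

```text
t 23.95 fix xy mm [-44.41 -64.89] z 0.0726 tooly -97.67 Ffix [-5.68 -4.78  1.25] w 0.0353 q [ 0.9978 -0.0669 -0.0042 -0.0013]
```

View pics/w18.png

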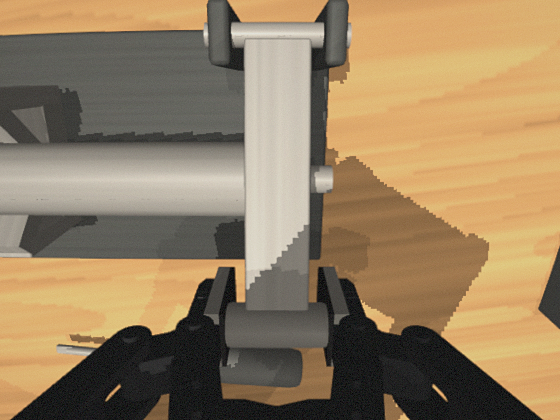

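The strap lies over the roller at about 0.15 rad from closed. I'll release the bar, rise, shut the fingers and press down on the bar with the fingertips.

Emit:
{"api": "apply_moves", "payload": {
  "plan": [
    [0.5, 0.02, 0.02, 0, 0, 0, 0],
    [0.7, 0.02, 0.02, 0, 0, 0, 0],
    [0.7, 0.02, 0.02, 0, 0, 0, 0],
    [0.7, 0, 0, 0.2, 0, 0, 0],
    [0.7, 0, 0, 0.7, 0, 0, 0],
    [0.7, 0, 0, 1.2, 0, 0, 0],
    [0, 0, 0, 1.3, 0, 0, 0],
    [0, 0, 0, 1.3, 0, 0, 0],
    [0, 0, 0, 1.3, 0, 0, 0],
    [0, 0, 0, 1.3, 0, 0, 0]
  ],
  "force": 40
}}

```text
time: 25.0
tcp_pos: [0.492, -0.2561, 0.1253]
tool_rot: [0.998, -0.067, -0.001, -0.001]
wrist_force: [-0.7, -0.7, 0.1]
width: 0.0015
```

Emit:
{"api": "apply_moves", "payload": {
  "plan": [
    [0, 0, 0, 0, 0, 0, 0],
    [0, 0, 0, 0, 0, 0, 0],
    [0, 0, 0, 0, 0, 0, 0]
  ]
}}

```text
time: 25.3
tcp_pos: [0.4924, -0.2565, 0.1257]
tool_rot: [0.998, -0.067, -0.0, -0.0]
wrist_force: [0.6, 1.0, 0.4]
width: 0.0001
```

```bash
python3 - <<'E'
from h import *
st()
d=grab('wrist'); save(d,'pics/w19.png'); dump(d,'w19.npy')
C=cloud(d)
for r in range(120,330,12):
  q=C[r,276]; p=(q[:2]-FO)*1e3; print(r,np.round([p@FX,p@FY,q[2]*1e3],1))
E
```

```text
t 25.30 fix xy mm [-40.68 -65.05] z 0.1257 tooly -97.74 Ffix [0.44 1.04 0.4 ] w 0.0001 q [ 9.977e-01 -6.750e-02 -3.000e-04 -2.000e-04]
120 [ 26.6 -65.1  91.6]
132 [ 21.5 -65.1  95.1]
144 [ 16.  -65.1  95.9]
156 [ 10.6 -65.1  97.2]
168 [  4.8 -65.1  97.3]
180 [ -0.8 -65.   98.2]
192 [ -6.  -65.  100.8]
204 [-11.8 -65.  101.4]
216 [-16.9 -65.  104.1]
228 [-23.1 -65.  104.1]
240 [-28.5 -65.  106.1]
252 [-34.2 -65.  107.6]
264 [-38.5 -65.  111.8]
276 [-29.4 -65.  139.1]
288 [-29.4 -65.  148.1]
300 [-28.3 -65.  157.8]
312 [-28.7 -65.  164.3]
324 [-34.1 -65.  163.5]
```

View pics/w19.png

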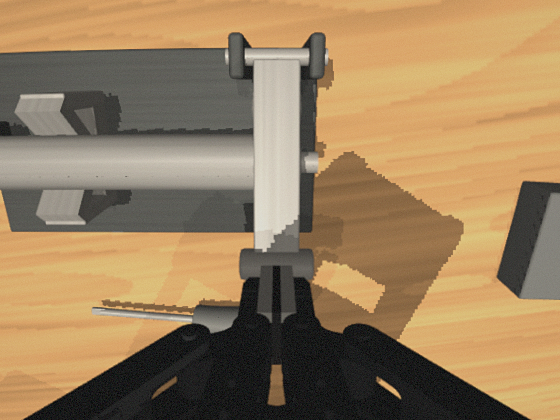

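From the depth, the strap slope is about 0.25 rad, so the bar is near x -42 and its top near z 113 mm, under the shut fingertips at (276,265). Pressing down slowly.

Emit:
{"api": "apply_moves", "payload": {
  "plan": [
    [0, -0.07, 0, -0.1, 0, 0, 0],
    [0, -0.07, 0.01, -0.25, 0, 0, 0],
    [0, -0.07, 0.01, -0.4, 0, 0, 0],
    [0, -0.07, 0.01, -0.55, 0, 0, 0],
    [0, -0.07, 0.01, -0.68, 0, 0, 0],
    [0, -0.07, 0.01, -0.78, 0, 0, 0],
    [0, -0.07, 0.01, -0.84, 0, 0, 0],
    [0, -0.07, 0.01, -0.84, 0, 0, 0],
    [0, -0.07, 0.01, -0.84, 0, 0, 0]
  ]
}}

```text
time: 26.25
tcp_pos: [0.49, -0.2563, 0.0925]
tool_rot: [0.998, -0.067, 0.0, 0.0]
wrist_force: [-0.1, -1.3, 0.2]
width: -0.0002
```

```bash
python3 -c "
from h import *
st()"
```

```text
t 26.25 fix xy mm [-43.06 -65.22] z 0.0925 tooly -97.74 Ffix [ 0.03 -1.27  0.22] w -0.0002 q [ 9.977e-01 -6.750e-02  3.000e-04  1.000e-04]
```

Emit:
{"api": "apply_moves", "payload": {
  "plan": [
    [0, 0, 0, -0.03, 0, 0, 0],
    [0, 0, 0, -0.06, 0, 0, 0],
    [0, 0, 0, -0.08, 0, 0, 0],
    [0, 0, 0, -0.08, 0, 0, 0]
  ]
}}

```text
time: 26.65
tcp_pos: [0.4899, -0.2563, 0.0894]
tool_rot: [0.998, -0.067, 0.0, 0.0]
wrist_force: [-0.2, -0.8, 0.7]
width: 0.0002
```

```bash
python3 -c "
from h import *
st()"
```

```text
t 26.65 fix xy mm [-43.17 -65.25] z 0.0894 tooly -97.74 Ffix [-0.11 -0.86  0.69] w 0.0002 q [ 9.977e-01 -6.750e-02  2.000e-04  1.000e-04]
```

Emit:
{"api": "apply_moves", "payload": {
  "plan": [
    [0, 0, 0, -0.015, 0, 0, 0],
    [0, 0, 0, -0.03, 0, 0, 0],
    [0, 0, 0, -0.03, 0, 0, 0]
  ]
}}

```text
time: 26.95
tcp_pos: [0.4899, -0.2563, 0.0884]
tool_rot: [0.998, -0.067, 0.0, 0.0]
wrist_force: [-0.3, 0.1, 1.5]
width: -0.0001
```

```bash
python3 -c "
from h import *
st()"
```

```text
t 26.95 fix xy mm [-43.26 -65.24] z 0.0884 tooly -97.73 Ffix [-0.36  0.09  1.5 ] w -0.0001 q [ 9.977e-01 -6.740e-02  1.000e-04  1.000e-04]
```

Emit:
{"api": "apply_moves", "payload": {
  "plan": [
    [0, 0, 0, -0.015, 0, 0, 0],
    [0, 0, 0, -0.03, 0, 0, 0],
    [0, 0, 0, -0.03, 0, 0, 0]
  ]
}}

```text
time: 27.25
tcp_pos: [0.4899, -0.2564, 0.088]
tool_rot: [0.998, -0.067, 0.0, 0.0]
wrist_force: [-3.0, 0.2, 9.7]
width: -0.0
```

```bash
python3 -c "
from h import *
st()"
```

```text
t 27.25 fix xy mm [-43.24 -65.27] z 0.0880 tooly -97.73 Ffix [-3.   -0.21  9.66] w -0.0000 q [ 9.977e-01 -6.740e-02  2.000e-04  3.000e-04]
```

The press reads 9.7 N at z 88 mm, so the bar is at 80, which is closed. Now I'll lift off, clear the hand and check.

Emit:
{"api": "apply_moves", "payload": {
  "plan": [
    [0, 0, 0, 0, 0, 0, 0],
    [0, 0, 0, 0.05, 0, 0, 0],
    [0, 0, 0, 0.2, 0, 0, 0],
    [0, 0, 0, 0.7, 0, 0, 0],
    [0, 0, 0, 1.6, 0, 0, 0],
    [0, 0, 0, 2.6, 0, 0, 0],
    [0, 0, 0, 3.5, 0, 0, 0],
    [0, 0, 0, 4, 0, 0, 0],
    [0, 0, 0, 4, 0, 0, 0],
    [0, 0, 0, 4, 0, 0, 0]
  ]
}}

```text
time: 28.25
tcp_pos: [0.4894, -0.2558, 0.2467]
tool_rot: [0.998, -0.067, -0.0, -0.0]
wrist_force: [0.5, 0.6, -0.2]
width: -0.0002
```

Emit:
{"api": "apply_moves", "payload": {
  "plan": [
    [0, 0, 0.5, 0.4, 0, 0, 0.14],
    [0, 0.2, 1, 0.8, 0, 0, 0.28],
    [0, 0.4, 1.5, 1, 0, 0, 0.42],
    [0, 0.4, 1.5, 1, 0, 0, 0.56],
    [0, 0.4, 1.5, 1, 0, 0, 0.7],
    [0, 0.4, 1.5, 1, 0, 0, 0.84],
    [0, 0.4, 1.5, 1, 0, 0, 0.98],
    [0, 0.4, 1.5, 1, 0, 0, 1.12],
    [0, 0.4, 1.5, 1, 0, 0, 1.26],
    [0, 0.4, 1.5, 1, 0, 0, 1.4]
  ]
}}

```text
time: 29.25
tcp_pos: [0.5047, -0.1955, 0.2845]
tool_rot: [0.805, 0.593, -0.001, -0.002]
wrist_force: [0.1, 0.6, 0.0]
width: 0.0002
```

Emit:
{"api": "apply_moves", "payload": {
  "plan": [
    [0, 0, -1.5, 0, 0, 0, 0.17],
    [0, 0, -1.5, 0, 0, 0, 0.17],
    [0, 0, -1.5, 0, 0, 0, 0.17],
    [0, 0, -1.5, 0, 0, 0, 0.17],
    [0, 0, -1.5, 0, 0, 0, 0.17]
  ]
}}

```text
time: 29.75
tcp_pos: [0.5052, -0.2548, 0.2859]
tool_rot: [0.753, 0.658, -0.0, -0.001]
wrist_force: [0.1, 0.2, 0.3]
width: -0.0002
```

```bash
python3 - <<'E'
from h import *
st()
d=grab('wrist'); save(d,'pics/w20.png'); dump(d,'w20.npy')
d=grab('scene'); save(d,'pics/s20.png')
E
```

```text
t 29.75 fix xy mm [-28.25 -61.63] z 0.2859 tooly -7.76 Ffix [0.06 0.26 0.3 ] w -0.0002 q [ 7.534e-01  6.576e-01 -1.000e-04 -1.400e-03]
```

View pics/w20.png

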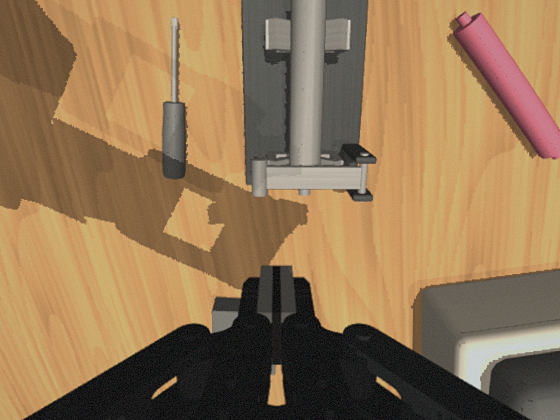

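View pics/s20.png

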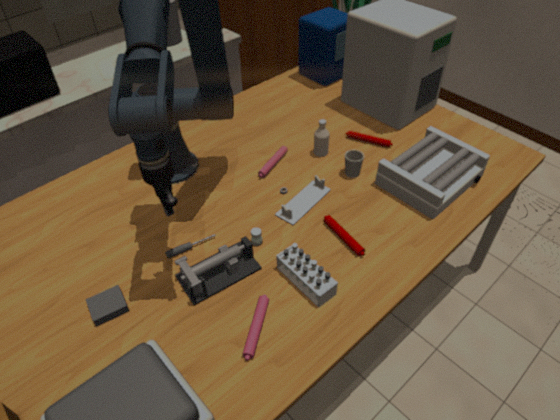

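The strap is over the roller, running from (260,176) to (362,176). One more look, to check that the strap is level and the pin end still bears.

Emit:
{"api": "apply_moves", "payload": {
  "plan": [
    [0, 0.9, 1, -0.5, 0, 0, 0],
    [0, 0.9, 1, -0.5, 0, 0, 0],
    [0, 0.9, 1, -0.5, 0, 0, 0],
    [0, 0.9, 1, -0.5, 0, 0, 0]
  ]
}}

```text
time: 30.25
tcp_pos: [0.5416, -0.2161, 0.2672]
tool_rot: [0.753, 0.658, -0.0, 0.0]
wrist_force: [-0.4, -0.1, 0.4]
width: 0.0
```

```bash
python3 - <<'E'
from h import *
d=load('w20.npy'); C=cloud(d); 
for c in range(256,365,9):
  q=np.median(C[172:182,c-1:c+2].reshape(-1,3),0); p=(q[:2]-FO)*1e3; print(c,np.round([p@FX,p@FY,q[2]*1e3],1))
st()
d=grab('wrist'); save(d,'pics/w21.png'); dump(d,'w21.npy'); C=cloud(d); g=d['image'].mean(2)
print(proj(d,[*np.r_[FO+FY*.111,.067]]), proj(d,[*np.r_[FO+FY*.122,.078]]))
E
```

```text
256 [-47.8 -63.   88.2]
265 [-39.3 -63.2  86.8]
274 [-30.7 -63.9  85.2]
283 [-22.1 -63.7  85.1]
292 [-13.5 -63.9  85.1]
301 [ -4.9 -63.8  84.9]
310 [  3.7 -63.7  84.8]
319 [ 12.3 -63.9  84.9]
328 [ 21.  -63.9  85.2]
337 [ 29.5 -63.7  85.4]
346 [ 38.4 -63.9  85.2]
355 [ 47.  -63.7  85.1]
364 [ 55.6 -63.8  84.7]
t 30.25 fix xy mm [  2.6  -18.37] z 0.2672 tooly -7.72 Ffix [-0.38 -0.12  0.38] w 0.0000 q [ 7.531e-01  6.579e-01 -3.000e-04  2.000e-04]
[[272.93907274  26.10857565]] [[272.75997172   9.68239604]]
```

View pics/w21.png

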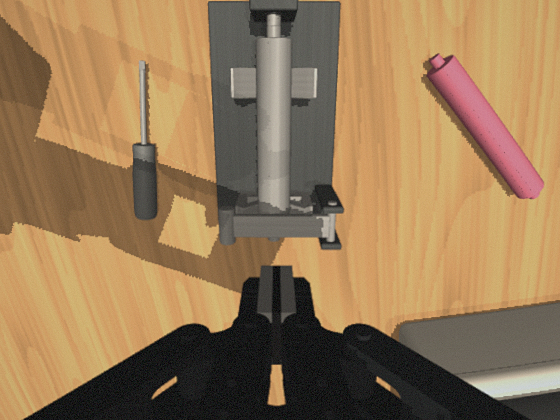

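```bash
python3 - <<'E'
from h import *
d=load('w21.npy'); C=cloud(d); g=d['image'].mean(2)
for r in range(12,46,2):
  q=C[r,273]; print(r,np.round(((q[:2]-FO)@FY)*1e3,1),np.round(q[2]*1e3,1),round(g[r,270:277].mean()))
c=cv2.cvtColor(d['image'][0:60,230:320],cv2.COLOR_RGB2BGR); cv2.imwrite('pics/w21c.png',cv2.resize(c,None,fx=8,fy=8,interpolation=cv2.INTER_CUBIC))
E
```

```text
12 121.6 69.6 54
14 120.5 67.1 133
16 118.8 68.0 179
18 117.3 67.7 177
20 115.6 68.4 177
22 114.3 66.5 178
24 112.7 66.9 175
26 111.1 66.8 162
28 109.6 66.5 175
30 108.0 66.3 172
32 106.4 66.1 173
34 104.7 67.0 174
36 103.0 68.1 169
38 100.5 76.9 159
40 99.0 76.8 171
42 97.3 77.7 170
44 95.9 76.4 170
```

View pics/w21c.png

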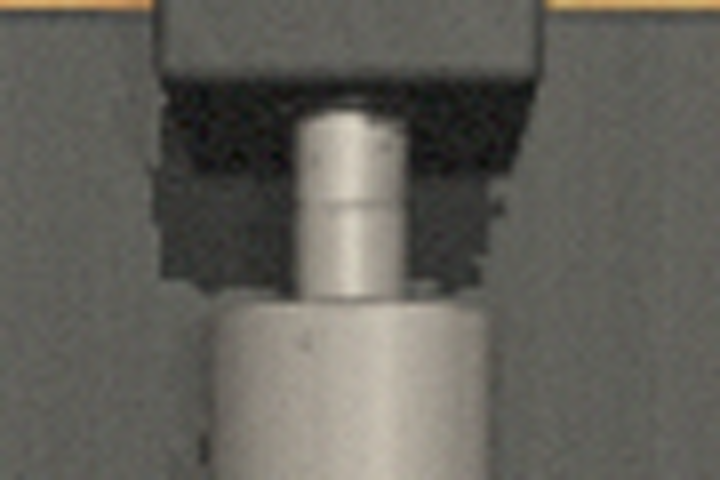

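The journal and pin still meet at y of about 111 mm, with no gap at crop (353,205). The strap is level with its top at about 85 mm, against 84.6 nominal, and nothing is touching. Handing in.

```bash
python3 -c "
from h import *
print(arm.sign_off())"
```

```text
the job is handed in; nothing more can be done
None
```

The roller is clamped in the fixture, bearing lightly on the pin, and I handed the job in at about 30 s of the 72 s.

- **Placing:** I lowered the roller into the Vs with its end at fixture y 78 mm, well short of the pin, and released it. It settled level and within about 0.5 mm of centre.
- **Pin:** I regripped at 20 N and slid it along. Contact came with the roller's end at about y 110.8 mm. I pushed to 8.2 N, of which about 4 N was friction, so the pin took about 4 N and went in about 1.4 mm.
- **Strap:** I swung it over by its bar, pressed the bar down with shut fingertips to 9.7 N and lifted clear.

**Last checks:**
- **Strap:** it is level, its top at about 85 mm against 84.6 nominal.
- **Roller end:** it meets the pin at y 111.1 mm with no visible gap.
- **Hand and bystanders:** the hand is clear, with no wrist force beyond noise. The other things on the counter look unmoved in the pictures; I did not measure them.

**Uncertain:** how far the pin is pressed in now. The camera suggests about 0.5–1 mm, less than the 1.4 mm worked out from the force. Either the roller sprang back a little on release or the depth reading is not good enough to tell; it is within the calibration error.

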